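# Clear the bench vise and clamp a watch case in it

### The arm

A 7-joint arm with a two-finger parallel gripper is mounted at the origin on the work surface. World frame = base frame: x ahead of the robot, y to its left, z up, the work surface at z = 0. Lengths are in m, angles in degrees, forces in N, time in s.
With the tool pointing down it reaches from about 0.4 to 0.85 m from the base axis. Payload 4.4 kg.
Tool frame: the origin (TCP) lies midway between the tips of the shut fingers; the grasp point (between the pads) lies 19 mm behind it (r.pinch_z is the distance from the TCP to the grasp point, in m); z points along the fingers, y is the direction in which the jaws open and shut (so a half turn about z gives the same grasp; the last joint's range is limited). The gripper opens to 94 mm and grips with 3 to 60 N. Pads are 16 mm wide; open, the fingers measure 119 mm over their backs; the gripper's body (75 mm by 177 mm) begins 78 mm behind the grasp point.
Start: joints at [63.323, 36.005, 2.206, 86.941, -1.547, 57.084, -1.146], TCP at [0.253, -0.599, 0.205] pointing down, gripper open.
Joint ranges: [-175.42, 175.42], [-21.48, 121.26], [-71.46, 75.88], [10.55, 141.38], [-63.04, 243.04], [13.31, 113.54], [-168.57, 168.57]. Speed limits (degrees/s): [147.25, 147.25, 180, 180, 180, 180, 180].

### API

Orientations are given as [roll, pitch, yaw] about the fixed x, y, z axes, in that order (R = Rz(yaw) Ry(pitch) Rx(roll)).
In Python, from plant import r gives the robot as it stands.
- The arm moves only by the tool drive_tool, never from a script. Its argument "steps" is a list of rows, each an object with "translation": the shift along the tool's x, y, z in cm, a list of three; "turn": the turn about the tool's z in rad. In form: [{"translation": [dx, dy, dz], "turn": turn}, ...]. A call has 1 to 8 rows; each row shifts and turns the commanded pose from where the row before left it, along the tool's axes as they then stand; what a row does not reach is not made up. A row lasts 1/8 s, in which the tool goes at most 62.5 mm and 10.7 degrees, less where a joint would pass 70% of its speed; a pose out of reach is approached as far as the arm can. A call with a gripper value outside its range is refused whole. "claw" is the gripper command: -1 is shut, 1 is fully open, values between are in proportion, set as the call begins (left out, the last holds). The fingers move at their own pace and stop on an object; the grip force is fixed at half the most. Time passes only in rows, so rows that do not move let the fingers close. It gives the time, the measured TCP pose, the force and the opening at its end, in the units of the state.
- r.sense(): the state, without advancing time (a new reading comes with each control period).
- r.read_camera(name): name is "scene" or "top"; returns a dict with "pixels" (384x512x3 uint8, red, green, blue), "fx", "fy", "cx", "cy" (pixels), "R" (3x3) and "t" (3): a world point X has camera coordinates R X + t. Camera axes: x right, y down, z forward; pixel columns grow to the right and rows downward; lengths in m; the calibration is good to about 2 mm. A picture is of the moment at which its call begins. There is no depth.
- r.sign_off(): hands the job in, once; it reports no verdict.
The state is a dict: "time": time; "q": joint angles; "joint_velocities": joint speeds; "effort": joint torques, N m; "tcp_pos": TCP position; "orientation": TCP orientation; "force": force on the tool from outside, world axes, zero at the start; "torque": the same for the moment, N m; "gripper_width": finger opening in m.
Only numpy, scipy, OpenCV 4.12 (cv2) and the standard library are available. Lean on these libraries where they do the work, as an engineer would, in place of code of your own. Each camera call takes 0.05 s, during which the arm holds its last target.

### The job

First take the case knife off the vise bed and lay it flat in the empty, cork-lined compartment of the tool tray. Then lay the watch case with the four lugs face up, flat on the vise bed between the jaws, midway along their width with its lugs pointing out of the vise's two open sides, and crank the handle clockwise (seen from the handle's end) until the white sprung jaw face presses firmly on the case. Let go of everything and leave the other things on the bench where they are.

Things in the scene. Friction and masses are not known exactly. Their poses are not given: they have to be found in the camera images.
- vise: Dark steel bench vise, fixed. Origin under it at bench level; x along the screw from crank end to fixed jaw, z up. Bed 64 mm wide (y), top at z 50 mm. Jaws y +-26 mm, tops z 78 mm. Fixed jaw face at x +40 mm; moving white face at x = -40 + 3.82 x crank angle (mm, rad) until it meets something. End block to x -105 mm, z 78 mm; flange 104 mm wide, 10 high. Screw axis along x at y 0, z 68 mm.
- crank (a joint): Crank angle (rad): 0 = jaws fully open (80 mm), knob straight up; grows and closes the jaws when turned clockwise seen from the crank end: knob at y = -34 sin(angle), z = 68 + 34 cos(angle) mm in the vise frame. 24 mm of jaw travel a turn; end stop at 12.0. Needs 0.1 to 0.2 N m; stays where it is left.
- crank_grip (a point): Middle of the crank's black knob: free-spinning round grip 17 mm across, 40 mm long, parallel to the screw, 34 mm from its axis, at x = -139 mm in the vise frame (knob x -119 to -159 mm; crank arm, 12 mm wide, x -117 to -109 mm; nothing stands beyond the arm but the knob).
- jaw_pad: White plastic face of the moving jaw, 7 mm thick, 52 mm wide, on springs: it starts to give at 5 N and yields 7 mm at 2.5 N/mm. Its frame is parallel to the vise's and coincides with it at crank angle 0; the gripping face is at x = -40 mm in it.
- knife: Case knife 155 mm long: flat wooden handle 100 x 16 x 14 mm (x -77 to +23 mm) and thin steel blade 13 mm wide to x +77 mm. Origin: mid-length, underside; x towards the blade, z up. 60 g, balances near x -11 mm. Starts lying across the vise bed between the jaws, handle sticking out on the vise's +y side.
- case: Steel watch case with a dark dial: round body 40 mm across, 12 mm thick; four lugs 10 mm high, 6 mm wide, in pairs (y = +-9 mm) at +x and -x, 48 mm over the lug ends. Origin: underside centre; x along the lugs, z up through the dial. About 70 g. On the green mat.
- tray: Fixed low aluminium tool tray 185 x 166 mm, walls 14 mm high and 4 mm thick, floor 4 mm, three compartments 50 mm wide side by side (centres at y = -54, 0, +54 mm), 177 mm long along x. Origin: centre of the underside.
- liner: Fixed cork pad 170 x 44 x 2 mm on the floor of the empty compartment. Origin: centre of its underside, x along the compartment.
- mat: Fixed green bench mat 220 x 240 x 2 mm. Origin: centre of its underside.
- bezel: Bystander on the mat: steel ring 40 mm across, 6 mm high, no lugs. Origin: underside centre.
- caseback: Bystander on the mat: steel disc 36 mm across, 5 mm high. Origin: underside centre.
- jar: Bystander on the mat: white jar 32 mm across, 45 mm high. Origin: underside centre.
- loupe: Bystander: black eye loupe 38 mm across, 34 mm high. Origin: underside centre.
- oil: Bystander: amber oil bottle 36 mm across, 85 mm high. Origin: underside centre.
- dome: Bystander: clear dust cover 72 mm across, 62 mm high. Origin: underside centre.
- tweezers: Bystander: steel tweezers 120 mm long, 8 mm high, in a tray compartment. Origin: underside, mid-length.
- driver: Bystander: steel screwdriver 120 mm long, 10 mm high, in a tray compartment. Origin: underside, mid-length.
Things that resemble listed ones, but are neither listed nor needed, are in the scene too. There is more than one size of the knife; the one meant has the size given above. Several things have the shape of the liner; the one meant has the colours described above.

How it is judged (in metres and radians):
On the way, in this order (a step that is already met when the one before it is completed fails the run):
1. the knife lies flat in the cork-lined compartment (x of knife in the frame of liner between -0.02 and 0.02 m and y of knife in the frame of liner between -0.02 and 0.02 m and z of knife in the frame of liner between -0.002 and 0.007 m and angle between knife's own z axis and vertical below 0.12 rad and angle between the x axis of knife and the x axis of liner, either way round below 0.25 rad and linear speed of knife below 0.02 m/s), for 0.2 s.
2. the watch case lies flat on the vise bed between the jaws, lugs to the open sides (z of case in the frame of vise between 0.047 and 0.054 m and y of case in the frame of vise between -0.014 and 0.014 m and x of case in the frame of vise between -0.025 and 0.025 m and angle between case's own z axis and vertical below 0.12 rad and angle between the x axis of case and the y axis of vise, either way round below 0.26 rad and linear speed of case below 0.02 m/s), for 0.2 s.
At the end, for the whole second after the job is handed in: White jaw face presses the case with over 4 N; case flat on the bed, dial up (0.12 rad), within 14 mm of mid jaw width, lugs within 0.26 rad of the vise's y; knife flat on the cork pad (centres within 20 mm along and across, 0.25 rad); both at rest (all of step 1 and all of step 2 and contact force between jaw_pad and case above 4 N); the robot touches nothing.
It fails at once if a bystander (bezel ring, case back, jar, loupe, oil bottle, dust cover, tweezers or screwdriver) is moved more than 30 mm (distance of any of bezel, caseback, jar, loupe, oil, dome, tweezers, driver from where it was at the start of the episode above 0.03 m).
It fails at once if a standing bystander is tipped over (angle between any of bezel, caseback, jar, loupe, oil, dome, tweezers, driver's own z axis and vertical above 0.6 rad).
It also fails if it takes over 72 s, if anything falls off the work surface, if the arm or the gripper's body presses on something with over 40 N, if the wrist force passes 120 N, or if a joint passes its speed limit or range.

## Working session

There is one attempt and no reset: what is moved stays moved. The work goes in short steps, Python scripts to look and compute and a tool call to move; the robot and the scene stay as the last step left them, time stands still between calls to the robot, and variables do not carry over. Pictures are saved under pics/ and viewed, and the job is handed in when it is done.

Besides the shell and the picture viewer there is one more tool, called after ">>>" as name([rows], argument=value, ...), one row to a line, values as JSON. drive_tool: Moves the arm, as the interface text tells. Its arguments: {"type":"object","properties":{"steps":{"type":"array"},"claw":{"type":"number"}},"required":["steps"]}

```bash
ls; mkdir -p pics; python3 - <<'E'
from plant import r
import cv2,pickle
print(r.sense(), r.pinch_z)
for n in("scene","top"):
    d=r.read_camera(n); pickle.dump(d,open(f'{n}0.pkl','wb'))
    cv2.imwrite(f'pics/{n}0.png',cv2.resize(d['pixels'][:,:,::-1],(800,600),interpolation=cv2.INTER_CUBIC))
    print(n,d['fx'],d['fy'],d['cx'],d['cy'],d['R'],d['t'])
E
```

```text
pics
{'time': 0.0, 'q': array([63.32272606, 36.05678684,  2.2025937 , 86.99234187, -1.54627274,
       57.08258952, -1.14320724]), 'joint_velocities': array([ 0.04582851,  0.00248908, -0.06870466, -0.05486011,  0.06785884,
        0.01886885, -0.03335855]), 'effort': array([ 1.87938954e-04, -5.49698853e+01,  1.14377473e+00, -1.86624473e+01,
       -5.21927595e-02,  2.38766178e-02,  1.33637741e-04]), 'tcp_pos': array([ 0.25278709, -0.59815332,  0.20459862]), 'orientation': array([-1.79897976e+02,  1.76394467e-03,  2.29103685e+01]), 'force': array([ 0.12216756, -0.63278488, -0.79079575]), 'torque': array([ 0.03718437, -0.00522348, -0.00226036]), 'gripper_width': 0.09408388671195607} 0.0188
scene 409.3853915455388 409.3853915455388 262.08278845954004 185.78016355791115 [[-0.77121249  0.63654499 -0.00646338]
 [ 0.34248566  0.40634055 -0.84710739]
 [-0.53659563 -0.65551341 -0.53138244]] [ 0.44942477 -0.0713941   1.46222876]
top 457.68502093471653 457.68502093471653 253.03758600799816 196.0334091777705 [[-0.01450216 -0.99987594  0.00614736]
 [-0.9965186   0.01394811 -0.08219565]
 [ 0.08209971 -0.00731797 -0.99659725]] [-0.0485563   0.55101769  1.48251583]
```

View pics/top0.png

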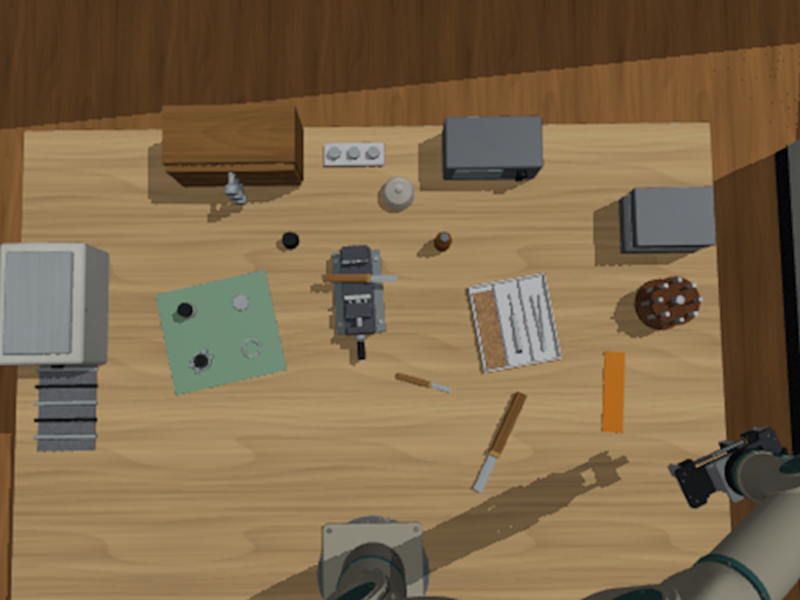

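View pics/scene0.png

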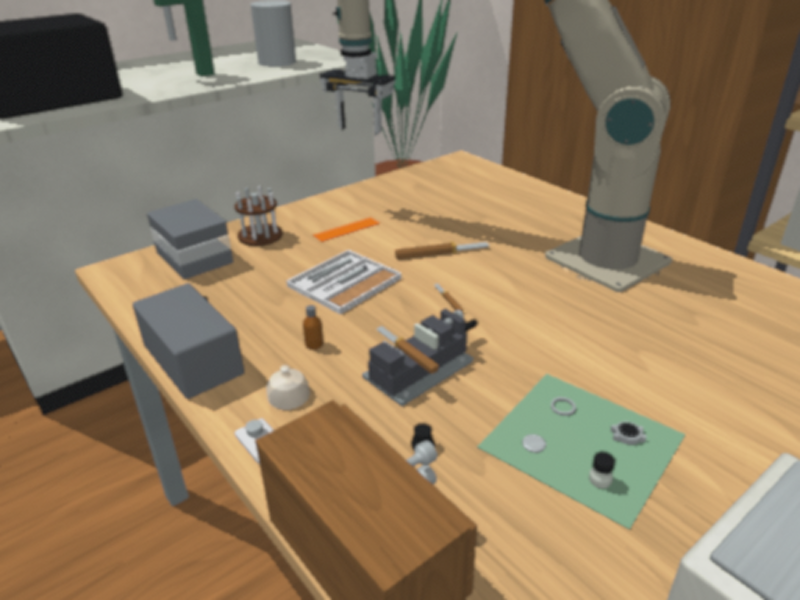

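The top view (800x600) shows the vise at about (358,290) with the knife across it. The case is at (201,361) on the mat, the cork compartment at (489,330) in the tray, and the crank knob at (361,348). I'll zoom in and measure.

```bash
cat > h.py <<'E'
import numpy as np,cv2,pickle
def ray(d,u,v,z):
    R=np.array(d['R']);t=np.array(d['t']);c=-R.T@t
    w=R.T@np.array([(u-d['cx'])/d['fx'],(v-d['cy'])/d['fy'],1]);s=(z-c[2])/w[2];return c+s*w
def proj(d,X):
    p=np.array(d['R'])@np.array(X,float)+d['t'];return np.array([d['cx']+d['fx']*p[0]/p[2],d['cy']+d['fy']*p[1]/p[2]])
def crop(d,name,u0,v0,u1,v1,k,draw=()):
    im=cv2.resize(np.ascontiguousarray(d['pixels'][v0:v1,u0:u1,::-1]),None,fx=k,fy=k,interpolation=cv2.INTER_CUBIC)
    for pts,col in draw:
        q=np.array([((proj(d,P)-[u0,v0]+.5)*k) for P in pts]);cv2.polylines(im,[np.round(q).astype(int)],False,col,1)
    for i in range(u0,u1,10): cv2.putText(im,str(i),(int((i-u0)*k),8),0,.3,(0,0,255)); 
    for i in range(v0,v1,10): cv2.putText(im,str(i),(0,int((i-v0)*k)+4),0,.3,(0,0,255))
    cv2.imwrite('pics/'+name,im)
def load(n): return pickle.load(open(n+'.pkl','rb'))
def snap(n,tag):
    from plant import r
    d=r.read_camera(n);pickle.dump(d,open(f'{n}{tag}.pkl','wb'));return d
E
python3 - <<'E'
from h import *
d=load('top0');crop(d,'c1.png',200,150,260,235,7);crop(d,'c2.png',95,170,185,255,7);crop(d,'c3.png',290,165,370,245,7)
E
```

```text
(no output)
```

View pics/c1.png

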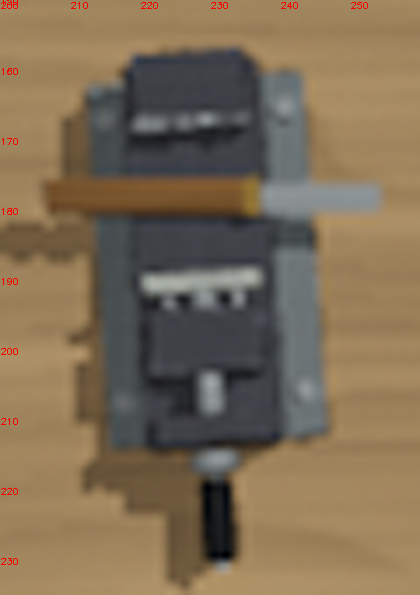

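View pics/c2.png

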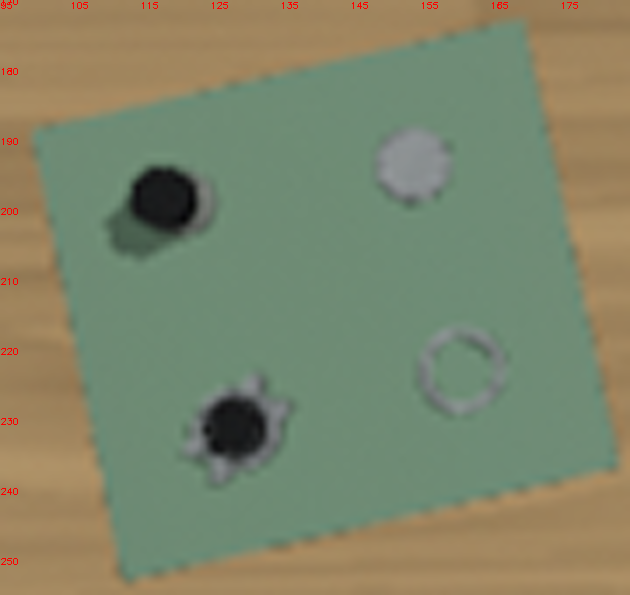

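View pics/c3.png

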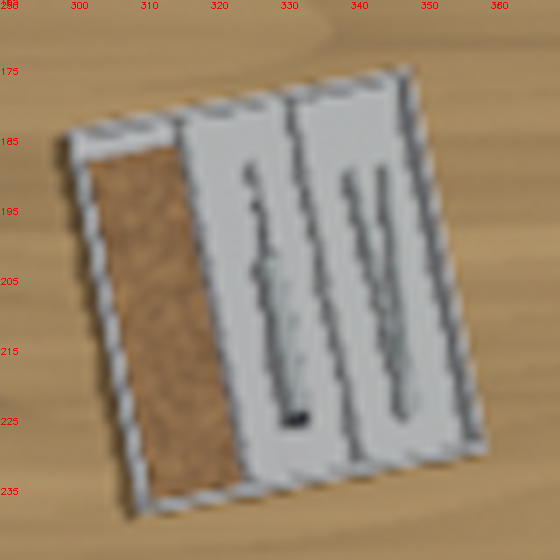

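```bash
python3 - <<'E'
from h import *
d=load('top0')
def P(x,y,o,z,k=7): return ray(d,x/k+o[0]-.5,y/k+o[1]-.5,z)
T=[P(x,y,(290,165),.014) for x,y in[(70,135),(408,70),(483,447),(140,512)]]
print('tray',np.round(T,4).tolist(),np.mean(T,0),np.linalg.norm(T[0]-T[1]),np.linalg.norm(T[1]-T[2]))
a=T[0]+T[1]-T[2]-T[3];print('tray x ang',np.degrees(np.arctan2(a[1],a[0])))
print('case',P(235,428,(95,170),.014)); a=P(270,393,(95,170),.012)-P(205,460,(95,170),.012);print(np.degrees(np.arctan2(a[1],a[0])),np.linalg.norm(a))
V=[P(x,y,(200,150),.01) for x,y in[(88,88),(302,72),(327,432),(110,445)]];print('flange',np.round(V,4).tolist())
a=V[0]+V[1]-V[2]-V[3];print('vise ang',np.degrees(np.arctan2(a[1],a[0])))
for n,x,y,z in[('knobtip',222,562,.102),('padL',142,278,.078),('padR',262,268,.078),('fixL',133,125,.078),('fixR',250,118,.078),('fjfL',133,132,.078),('knifeH',45,195,.06),('knifeT',382,197,.055),('kferrule',255,195,.06)]: print(n,P(x,y,(200,150),z))
E
```

```text
tray [[0.5896, -0.2112, 0.014], [0.6184, -0.3726, 0.014], [0.4393, -0.4023, 0.014], [0.4112, -0.24, 0.014]] [ 0.51464196 -0.30651682  0.014     ] 0.16392974833687873 0.18156562286535685
tray x ang 9.294755934330633
case [0.44276207 0.35534405 0.014     ]
-44.32822738624 0.04325040562038963
flange [[0.6669, 0.0785, 0.01], [0.6732, -0.0236, 0.01], [0.5013, -0.0332, 0.01], [0.4966, 0.0693, 0.01]]
vise ang 3.144611305227979
knobtip [0.43986122 0.01325292 0.102     ]
padL [0.56889251 0.0491069  0.078     ]
padR [ 0.57268928 -0.00528276  0.078     ]
fixL [0.63884284 0.0526008  0.078     ]
fixR [ 6.41330725e-01 -6.21564312e-04  7.80000000e-02]
fjfL [0.63563302 0.05262745 0.078     ]
knifeH [0.60959578 0.09450298 0.06      ]
knifeT [ 0.60715685 -0.06036933  0.055     ]
kferrule [ 0.60827008 -0.001958    0.06      ]
```

```bash
cat >> h.py <<'E'
def T(x,y,yaw,pts,z0=0):
    c,s=np.cos(np.radians(yaw)),np.sin(np.radians(yaw));return [(x+c*p[0]-s*p[1],y+s*p[0]+c*p[1],z0+p[2]) for p in pts]
def rect(x0,x1,y0,y1,z): return [(x0,y0,z),(x1,y0,z),(x1,y1,z),(x0,y1,z),(x0,y0,z)]
def circ(x,y,r,z): return [(x+r*np.cos(a),y+r*np.sin(a),z) for a in np.linspace(0,6.2832,40)]
G=(0,255,0);Y=(0,255,255);M=(255,0,255)
def vise(x,y,w): return [(T(x,y,w,q),c) for q,c in[(rect(-47,-40,-26,26,78),G),(rect(40,75,-26,26,78),Y),(rect(-105,-100,-52,52,10),M),(rect(-159,-119,-8.5,8.5,102),M),(rect(-40,40,-32,32,50),Y)] for q in [[(a/1e3,b/1e3,c_/1e3) for a,b,c_ in q]]]
def knife(x,y,w,z): return [(T(x,y,w,rect(-.077,.023,-.008,.008,.014),z),G),(T(x,y,w,rect(.023,.077,-.0065,.0065,.007),z),M)]
def case(x,y,w,z): return [(T(x,y,w,circ(0,0,.02,.012),z),M)]+[(T(x,y,w,rect(sx*.018,sx*.024,sy*.006,sy*.012,.01),z),G) for sx in(1,-1) for sy in(1,-1)]
def tray(x,y,w): return [(T(x,y,w,rect(-.0925,.0925,-.083,.083,.014)),M),(T(x,y,w,rect(-.085,.085,.032,.076,.006)),G)]
E
cat > ov.py <<'E'
from h import *
import sys
tag=sys.argv[1]
exec(open('poses.py').read())
dr=vise(*VI)+knife(*KN)+case(*CA)+tray(*TR)
d=load('top'+tag);crop(d,f't1{tag}.png',200,150,260,235,7,dr);crop(d,f't2{tag}.png',110,212,147,250,10,dr);crop(d,f't3{tag}.png',290,165,370,245,7,dr)
d=load('scene'+tag);crop(d,f's1{tag}.png',225,185,310,260,8,dr);crop(d,f's2{tag}.png',380,260,425,290,10,dr);crop(d,f's3{tag}.png',180,155,260,200,8,dr)
def cat(a,o):
    ims=[cv2.imread('pics/'+x) for x in a];h=max(i.shape[0] for i in ims);o_=np.hstack([cv2.copyMakeBorder(i,0,h-i.shape[0],0,0,0) for i in ims])
    s=min(1,800/o_.shape[1],600/h);cv2.imwrite('pics/'+o,cv2.resize(o_,None,fx=s,fy=s))
E
cat > poses.py <<'E'
VI=(.608,.0235,3.2);KN=(.6083,.0168,-89.1,.05);CA=(.4428,.3553,-44.3,.002);TR=(.5146,-.3065,9.3)
E
cp poses.py p0.py; python3 ov.py 0
```

```text
(no output)
```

View pics/t10.png

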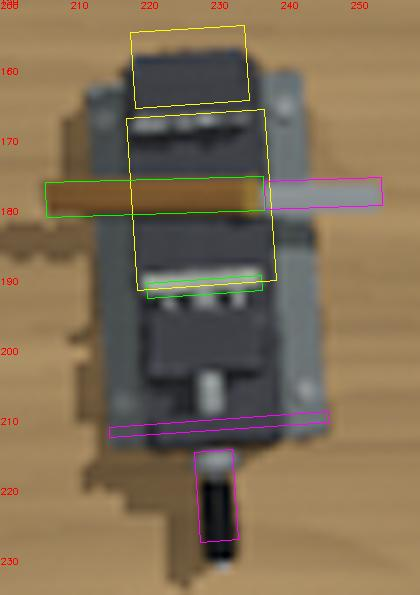

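View pics/t20.png

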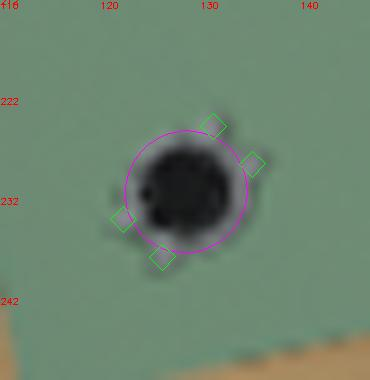

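View pics/t30.png

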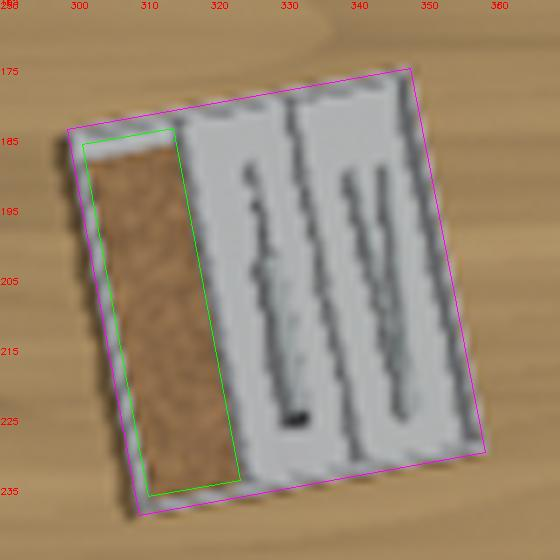

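View pics/s10.png

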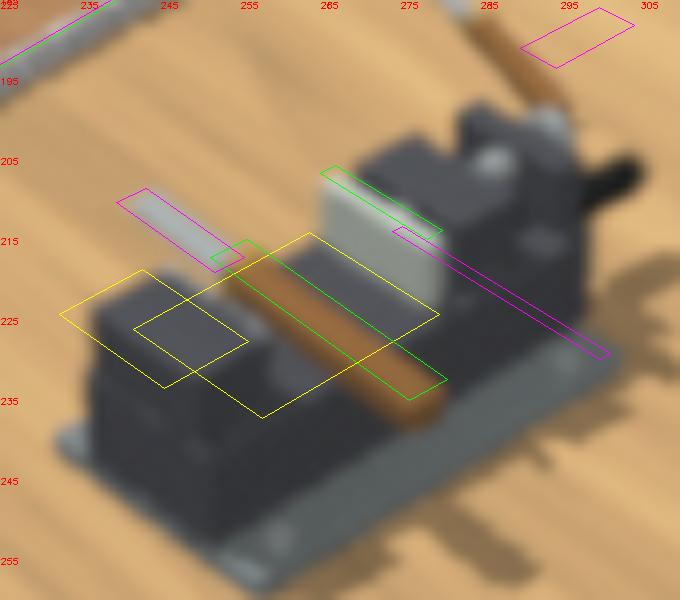

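View pics/s20.png

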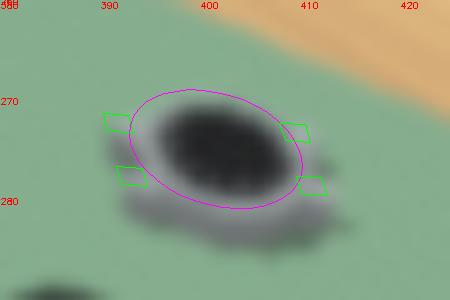

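View pics/s30.png

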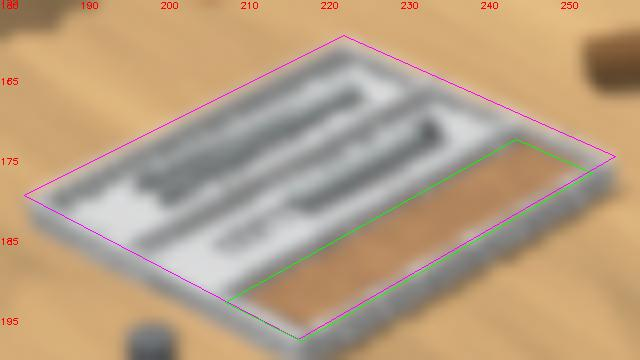

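Compared with my overlay, the scene view has the knob low, near (302,207). So the crank starts near "knob down" rather than at zero. I'll zoom in to fit this properly.

```bash
python3 - <<'E'
from h import *
d=load('top0');crop(d,'z1.png',208,152,250,235,7.2)
crop(d,'z1.png',210,153,250,193,14);crop(d,'z2.png',205,193,255,236,13)
d=load('scene0');crop(d,'z3.png',260,192,310,236,13);crop(d,'z4.png',228,205,282,262,10)
E
```

```text
(no output)
```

View pics/z1.png

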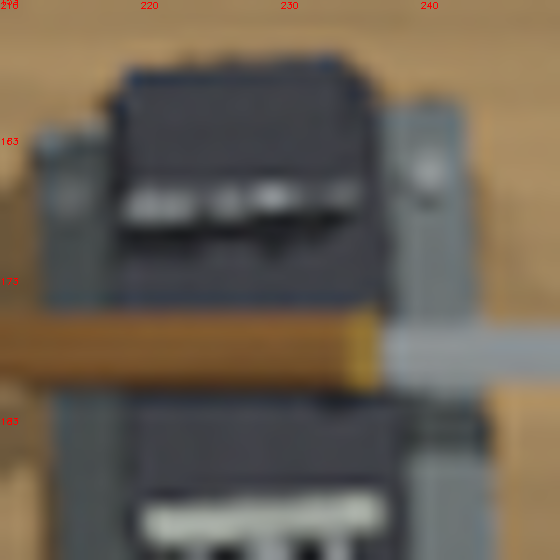

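View pics/z2.png

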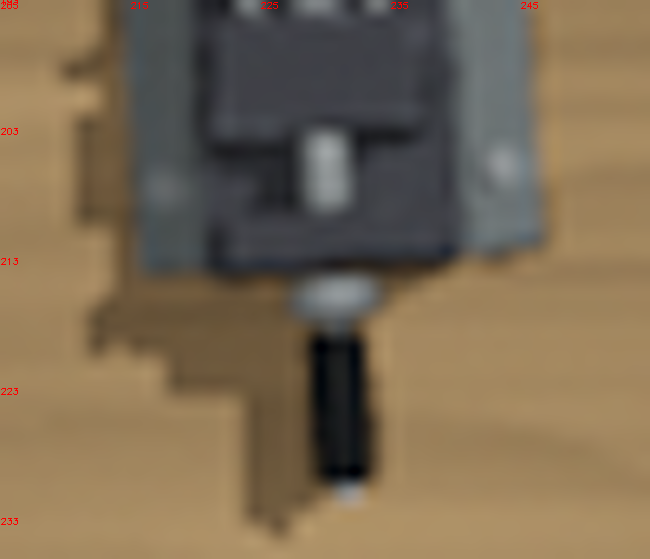

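View pics/z3.png

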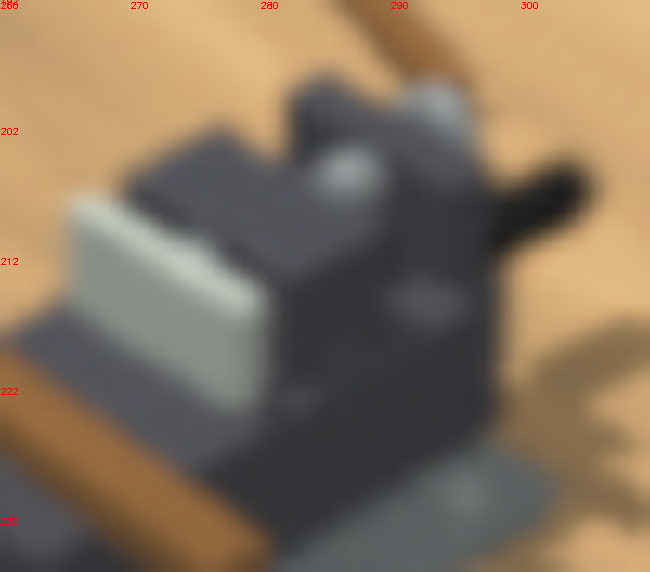

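View pics/z4.png

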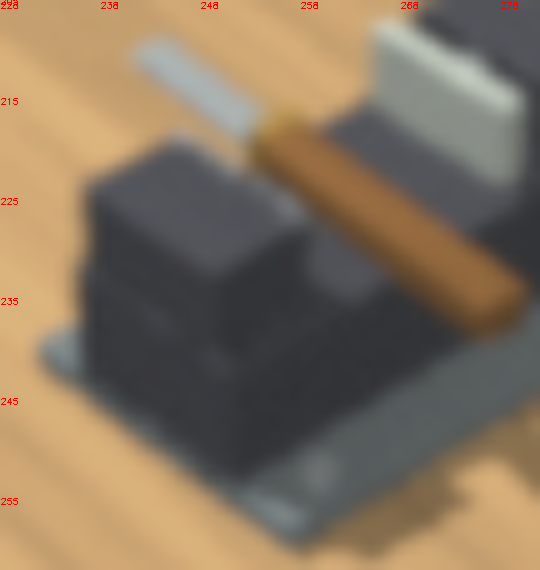

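```bash
cat > fit.py <<'E'
from h import *
from scipy.optimize import least_squares
dt,ds=load('top0'),load('scene0')
def px(x,y,k,o): return np.array([x/k+o[0]-.5,y/k+o[1]-.5])
A=lambda x,y:px(x,y,14,(210,153));B=lambda x,y:px(x,y,13,(205,193));C=lambda x,y:px(x,y,13,(260,192));D=lambda x,y:px(x,y,10,(228,205))
# p: x,y,yaw, xa,xb(flange), crank, jawback, dut,dvt,dus,dvs ; mm
def F(p):
    x,y,w,xa,xb,th,jb=p[:7];o={id(dt):p[7:9],id(ds):p[9:11]}
    pf=-40+3.82*th; ky=-34*np.sin(th);kz=68+34*np.cos(th)
    L=[(dt,A(38,130),(xb,52,10)),(dt,A(465,100),(xb,-52,10)),(dt,B(138,270),(xa,52,10)),(dt,B(545,248),(xa,-52,10)),
     (dt,A(143,523),(pf-3.5,26,78)),(dt,A(385,507),(pf-3.5,-26,78)),(dt,B(345,487),(-159,ky,kz)),
     (ds,C(75,203),(pf,-26,78)),(ds,C(262,300),(pf,26,78)),(ds,C(582,188),(-157,ky,kz)),(ds,C(560,490),(xa,52,10)),
     (ds,D(300,545),(xb,52,10)),(ds,D(38,360),(xb,-52,10)),(ds,D(308,220),(40,26,78)),(ds,D(180,135),(40,-26,78)),(ds,D(212,275),(jb,26,78)),(ds,D(88,185),(jb,-26,78))]
    r=[]
    for d,m,P in L:
        X=T(x/1e3,y/1e3,w,[np.array(P)/1e3])[0];r+=list(proj(d,X)+o[id(d)]-m)
    return np.array(r+list(p[7:]/.7))
for th0 in(0,1.5,3.14,4.7,6.28):
    s=least_squares(F,[605,23,3.2,-105,70,th0,70,0,0,0,0],loss='soft_l1');print(np.round(s.x,2),s.cost)
    if th0==3.14:print(np.round(s.fun[:34].reshape(-1,2),1).tolist())
E
python3 fit.py
```

```text
[ 6.041e+02  2.602e+01  3.370e+00 -1.060e+02  6.716e+01 -7.000e-02
  6.814e+01  6.000e-01 -1.100e-01  3.300e-01  6.800e-01] 28.106000696897553
[ 5.9849e+02  2.6070e+01  3.2400e+00 -9.9950e+01  7.3060e+01  3.2000e+00
  7.4250e+01  6.5000e-01 -0.0000e+00  3.1000e-01  3.9000e-01] 5.569369197853788
[ 5.9849e+02  2.6070e+01  3.2400e+00 -9.9950e+01  7.3060e+01  3.2000e+00
  7.4250e+01  6.5000e-01 -0.0000e+00  3.1000e-01  3.9000e-01] 5.569369197852358
[[-0.6, -0.2], [0.0, -0.2], [-0.2, 0.1], [-0.1, -0.5], [0.4, 0.3], [-0.6, 0.3], [-0.1, 0.1], [-0.4, 0.3], [-1.4, 1.1], [-0.5, 0.4], [0.3, -0.3], [-0.6, -1.3], [-0.1, -1.8], [1.1, -0.0], [0.5, -0.4], [0.5, 0.2], [-0.3, 0.0]]
[ 5.9849e+02  2.6070e+01  3.2400e+00 -9.9950e+01  7.3060e+01  3.2000e+00
  7.4250e+01  6.5000e-01 -0.0000e+00  3.1000e-01  3.9000e-01] 5.569369197850916
[ 5.9265e+02  2.4820e+01  3.5000e+00 -9.4340e+01  7.8690e+01  6.2600e+00
  7.8420e+01  4.4000e-01  2.1000e-01  9.0000e-02  9.8000e-01] 34.94524421439946
```

The fit is consistent: vise at about (0.600, 0.025), yaw 3.3°, crank at about 3.2 rad with the knob down, pad face at about x -28 mm. Next is a row planner.

```bash
cat > plan.py <<'E'
import numpy as np,sys,json
from plant import r
def plan(wps,vmax=5.0,amax=9.5):
    """wps: list of (x,y,z,yaw) ; prints rows in tool axes, cm / rad"""
    s=r.sense();p=np.array(s['tcp_pos'])*100;w=s['orientation'][2];rows=[]
    for (x,y,z,yaw) in wps:
        g=np.array([x,y,z])*100;dw=(yaw-w+180)%360-180
        n=max(1,int(np.ceil(max(np.linalg.norm(g-p)/vmax,abs(dw)/amax)-1e-6)))
        for i in range(n):
            k=n-i;d=(g-p)/k;dd=((yaw-w+180)%360-180)/k
            a=np.radians(w);t=np.round([np.cos(a)*d[0]+np.sin(a)*d[1],np.sin(a)*d[0]-np.cos(a)*d[1],-d[2]],2)
            p=p+[np.cos(a)*t[0]+np.sin(a)*t[1],np.sin(a)*t[0]-np.cos(a)*t[1],-t[2]]
            tu=round(-np.radians(dd),3);w-=np.degrees(tu);rows.append({"translation":[float(v)+0 for v in t],"turn":tu})
    for i in range(0,len(rows),8):print(json.dumps(rows[i:i+8]).replace('"translation"','T').replace('"turn"','t'))
    print('end',p,w)
E
python3 -c "
from plan import *
plan([(.55,.0,.2,90.9),(.608,.068,.14,90.9)])"
```

```text
[{T: [3.62, -3.11, 0.03], t: -0.085}, {T: [3.87, -2.79, 0.03], t: -0.085}, {T: [4.09, -2.45, 0.03], t: -0.085}, {T: [4.29, -2.1, 0.03], t: -0.085}, {T: [4.45, -1.72, 0.03], t: -0.085}, {T: [4.58, -1.34, 0.04], t: -0.085}, {T: [4.68, -0.95, 0.03], t: -0.085}, {T: [4.74, -0.55, 0.04], t: -0.085}]
[{T: [4.77, -0.14, 0.03], t: -0.084}, {T: [4.76, 0.26, 0.04], t: -0.085}, {T: [4.72, 0.66, 0.03], t: -0.084}, {T: [4.65, 1.05, 0.04], t: -0.085}, {T: [4.55, 1.45, 0.03], t: -0.084}, {T: [4.41, 1.82, 0.04], t: -0.085}, {T: [2.23, 1.97, 2.0], t: 0.0}, {T: [2.24, 1.97, 2.0], t: 0.0}]
[{T: [2.23, 1.97, 2.0], t: 0.0}]
end [60.80314411  6.79513349 13.99808262] 90.91738655742802
```

>>> drive_tool([
  {"translation":[3.6,-3.1,0],"turn":-0.085},
  {"translation":[3.9,-2.8,0],"turn":-0.085},
  {"translation":[4.1,-2.5,0],"turn":-0.085},
  {"translation":[4.3,-2.1,0],"turn":-0.085},
  {"translation":[4.5,-1.7,0],"turn":-0.085},
  {"translation":[4.6,-1.3,0],"turn":-0.085},
  {"translation":[4.7,-0.9,0],"turn":-0.085},
  {"translation":[4.7,-0.5,0],"turn":-0.085},
], claw=0.1)

```text
time: 1.1
tcp_pos: [0.4249, -0.2554, 0.2053]
orientation: [-180.0, -0.0, 62.0]
force: [0.6, -0.9, -0.0]
gripper_width: 0.0514
```

>>> drive_tool([
  {"translation":[4.8,-0.1,0],"turn":-0.085},
  {"translation":[4.8,0.3,0],"turn":-0.085},
  {"translation":[4.7,0.7,0],"turn":-0.085},
  {"translation":[4.7,1.0,0],"turn":-0.085},
  {"translation":[4.6,1.4,0],"turn":-0.085},
  {"translation":[4.4,1.8,0],"turn":-0.085},
  {"translation":[2.2,2.0,2],"turn":0},
  {"translation":[2.2,2.0,2],"turn":0},
])

```text
time: 2.1
tcp_pos: [0.5914, 0.0463, 0.1648]
orientation: [-180.0, 0.0, 91.1]
force: [-0.8, -0.1, -0.2]
gripper_width: 0.0516
```

>>> drive_tool([
  {"translation":[2.2,2.0,2],"turn":0},
  {"translation":[0,0,2],"turn":0},
  {"translation":[0,0,0],"turn":0},
  {"translation":[0,0,0],"turn":0},
])

```text
time: 2.6
tcp_pos: [0.6107, 0.0673, 0.126]
orientation: [180.0, 0.0, 91.1]
force: [0.0, -0.2, 0.3]
gripper_width: 0.0518
```

```bash
python3 - <<'E'
from h import *
from plant import r
s=r.sense();print(s['time'],s['tcp_pos'],s['orientation'],s['gripper_width'],s['q'])
p=s['tcp_pos'];X=[(p+[a,0,0],p-[a,0,0]) for a in(.02,)]
for n in('top','scene'):
    d=snap(n,'1');print(proj(d,p))
    u,v=proj(d,p).astype(int);crop(d,n+'_1.png',u-30,v-25,u+30,v+25,13,[(l,G) for l in X])
E
```

```text
2.6 [0.61071244 0.06732825 0.12595831] [1.79978701e+02 7.82559814e-03 9.10532739e+01] 0.0518173252570879 [  1.42142366  39.12243838 -16.83268555  97.02229082  14.7275429
  46.01463297 -21.0758862 ]
[212.7044105 174.2388106]
[270.27446807 209.14997397]
```

View pics/top_1.png

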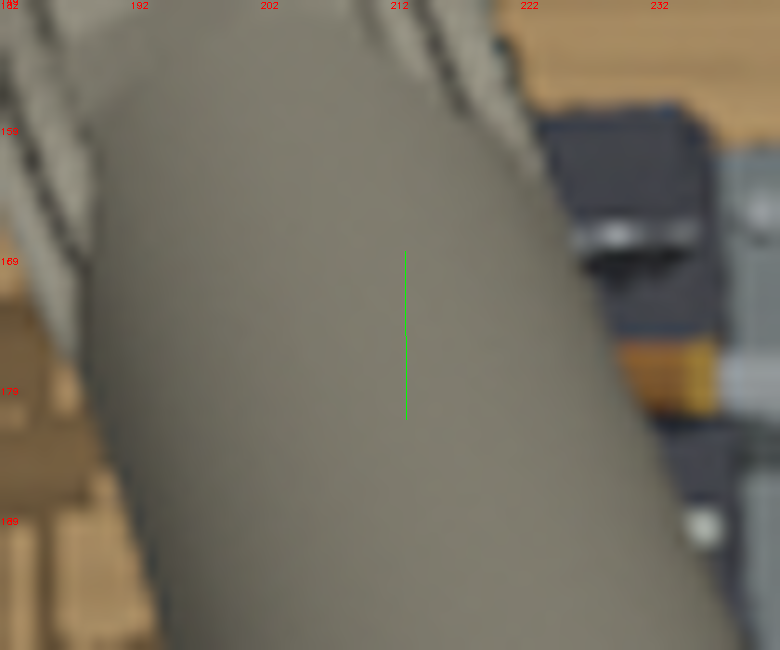

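View pics/scene_1.png

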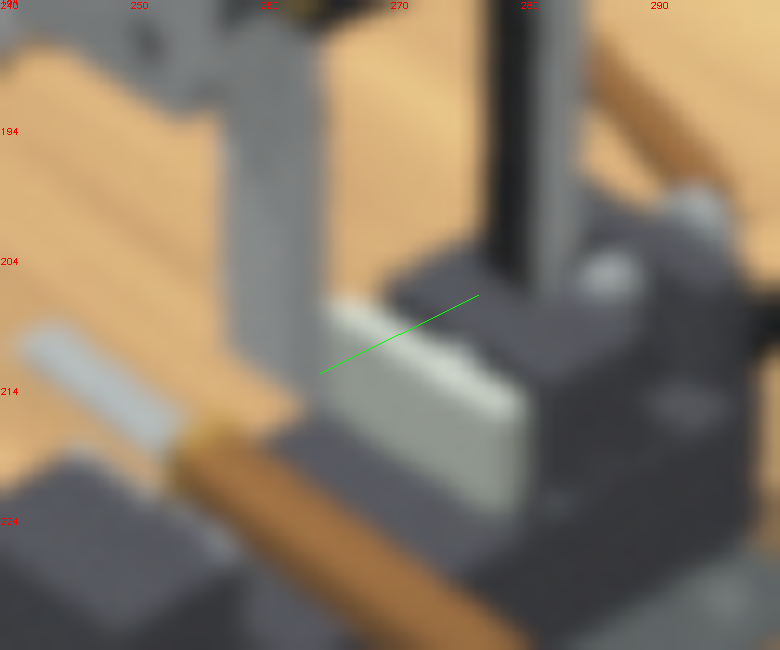

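```bash
cat > poses.py <<'E'
VI=(.5985,.026,3.24);KN=(.6083,.0188,-89.1,.05);CA=(.4428,.3573,-44.3,.002);TR=(.5146,-.3045,9.3)
E
sed -i 's|^def proj.*|OFF={"t":(.65,0),"s":(.35,.5)}\ndef proj(d,X):\n    p=np.array(d["R"])@np.array(X,float)+d["t"];o=OFF["t" if d["fx"]>430 else "s"];return np.array([o[0]+d["cx"]+d["fx"]*p[0]/p[2],o[1]+d["cy"]+d["fy"]*p[1]/p[2]])|; /^    p=np.array(d\[.R.\])@np.array(X,float)+d\[.t.\];return/d' h.py
sed -i 's/def ray(d,u,v,z):/def ray(d,u,v,z):\n    o=OFF["t" if d["fx"]>430 else "s"];u=u-o[0];v=v-o[1]/' h.py
cat >> ov.py <<'E'
cat([f's1{tag}.png',f's2{tag}.png'],f'A{tag}.png');cat([f't2{tag}.png',f's3{tag}.png'],f'B{tag}.png')
E
python3 ov.py 0
```

```text
(no output)
```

View pics/A0.png

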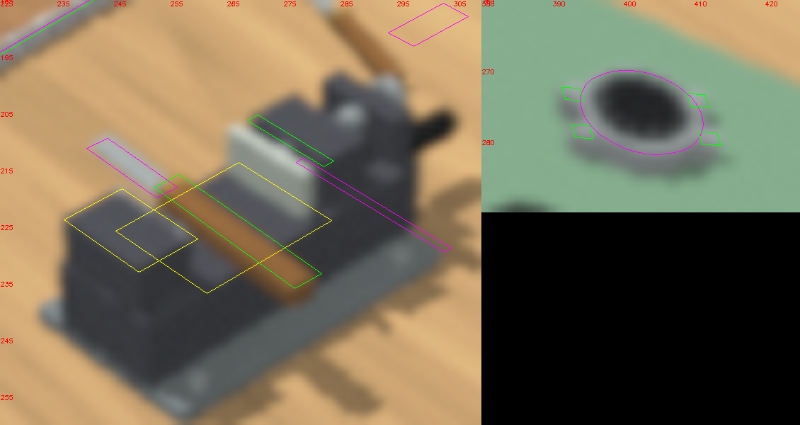

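View pics/B0.png

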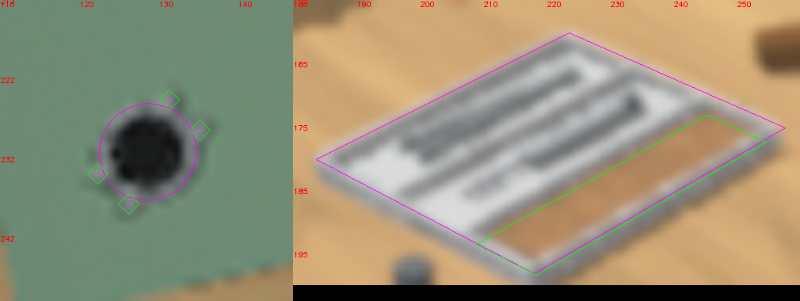

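View pics/t30.png

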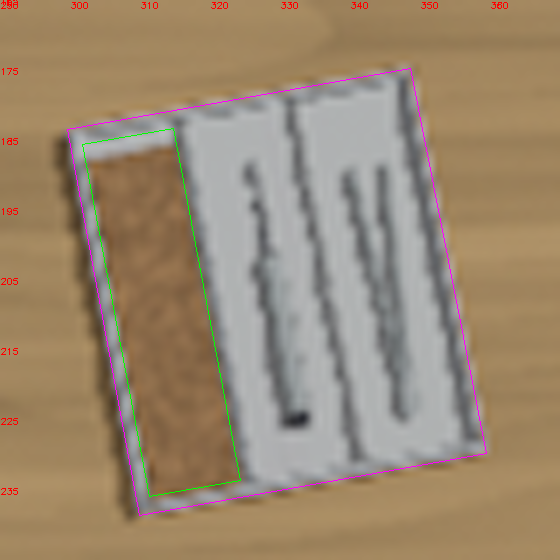

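The fingertips in the scene view agree with the fitted camera offsets to within about 1 px. Lowering onto the handle, just outside the jaws.

>>> drive_tool([
  {"translation":[0.2,-0.3,2.4],"turn":0},
  {"translation":[0,0,2.4],"turn":0},
  {"translation":[0,0,1.8],"turn":0},
  {"translation":[0,0,0.6],"turn":0},
  {"translation":[0,0,0],"turn":0},
])

```text
time: 3.32
tcp_pos: [0.6077, 0.0696, 0.0536]
orientation: [180.0, -0.0, 91.1]
force: [0.2, 0.0, 0.4]
gripper_width: 0.0516
```

>>> drive_tool([
  {"translation":[0,0,0],"turn":0},
  {"translation":[0,0,0],"turn":0},
  {"translation":[0,0,0],"turn":0},
  {"translation":[0,0,0],"turn":0},
], claw=-1)

```text
time: 3.82
tcp_pos: [0.6077, 0.0697, 0.0537]
orientation: [180.0, -0.0, 91.1]
force: [-0.7, 0.4, 0.2]
gripper_width: 0.0157
```

```bash
python3 - <<'E'
from h import *
from plant import r
s=r.sense();print(s['time'],s['tcp_pos'],s['orientation'],s['gripper_width'],s['force'])
d=snap('scene','2');crop(d,'s_2.png',225,170,310,245,9)
E
```

```text
3.825 [0.60766959 0.06970273 0.05368275] [ 1.79977213e+02 -3.27827876e-03  9.10871700e+01] 0.015658701539629838 [-0.72950607  0.3998241   0.19835717]
```

View pics/s_2.png

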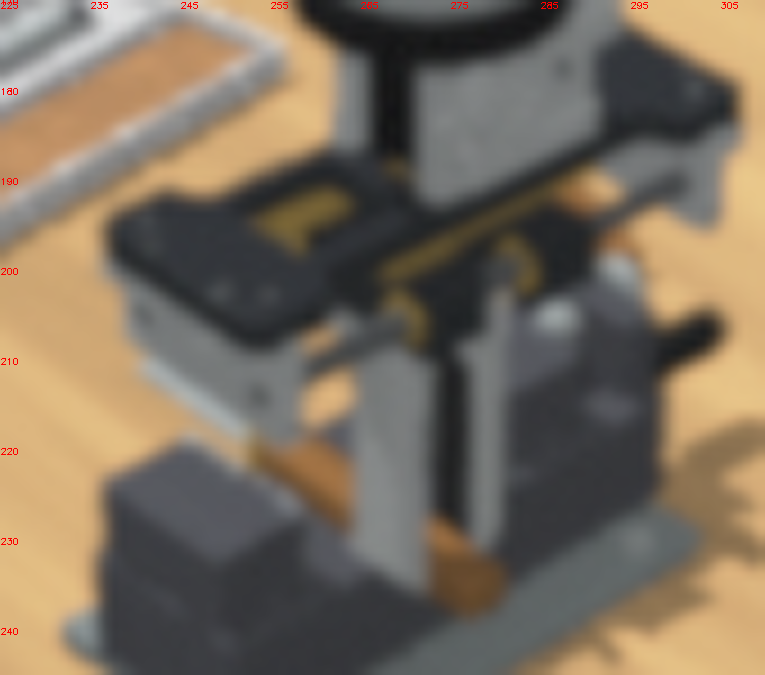

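>>> drive_tool([
  {"translation":[0,0,-2],"turn":0},
  {"translation":[0,0,-4],"turn":0},
  {"translation":[0,0,-4],"turn":0},
  {"translation":[0,0,-3],"turn":0},
  {"translation":[0,0,0],"turn":0},
])

```text
time: 4.5
tcp_pos: [0.6091, 0.0701, 0.1858]
orientation: [179.7, -0.0, 91.1]
force: [-0.9, 1.1, -1.3]
gripper_width: 0.0157
```

```bash
python3 - <<'E'
from h import *
from plant import r
s=r.sense();print(s['time'],s['tcp_pos'],s['gripper_width'],s['force'])
d=snap('scene','3');crop(d,'s_3.png',220,120,320,200,8)
from plan import *
plan([(.5532,-.2435,.12,9.45)],vmax=4.5)
E
```

```text
4.5 [0.60912822 0.07006109 0.18577914] 0.015663288314097433 [-0.86976012  1.09062552 -1.29435139]
[{T: [-3.47, -0.67, 0.71], t: 0.158}, {T: [-3.53, -0.12, 0.71], t: 0.158}, {T: [-3.5, 0.44, 0.71], t: 0.158}, {T: [-3.39, 0.98, 0.71], t: 0.158}, {T: [-3.2, 1.51, 0.71], t: 0.159}, {T: [-2.92, 1.99, 0.71], t: 0.158}, {T: [-2.56, 2.43, 0.71], t: 0.159}, {T: [-2.15, 2.8, 0.71], t: 0.158}]
[{T: [-1.68, 3.11, 0.71], t: 0.159}]
end [ 55.32176698 -24.35268975  12.00447561] 9.43296926055763
```

View pics/s_3.png

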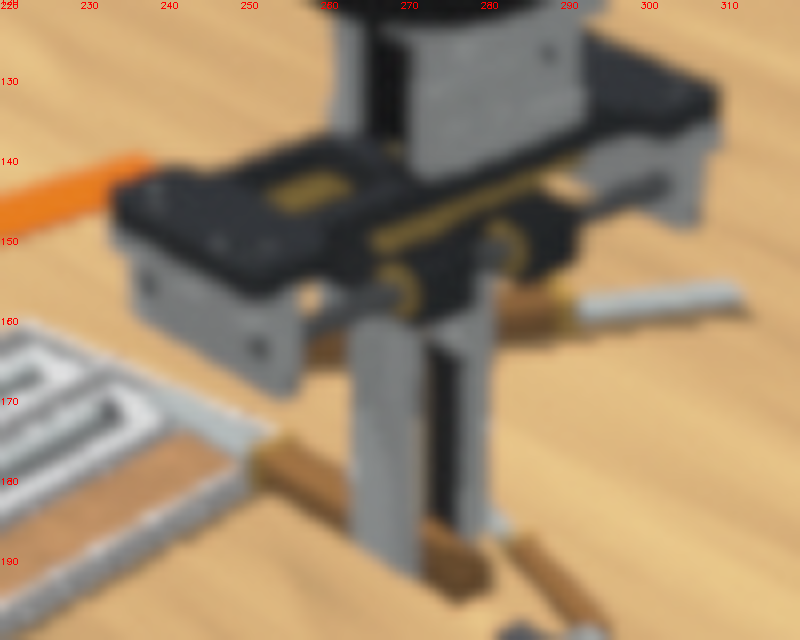

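The knife is held level at about (262,182). Moving it to the tray.

>>> drive_tool([
  {"translation":[-3.5,-0.7,0.3],"turn":0.158},
  {"translation":[-3.5,-0.1,0.3],"turn":0.158},
  {"translation":[-3.5,0.4,0.3],"turn":0.158},
  {"translation":[-3.4,1.0,0.5],"turn":0.158},
  {"translation":[-3.2,1.5,0.7],"turn":0.158},
  {"translation":[-2.9,2.0,0.7],"turn":0.158},
  {"translation":[-2.6,2.4,0.8],"turn":0.158},
  {"translation":[-2.1,2.8,0.8],"turn":0.158},
])

```text
time: 5.55
tcp_pos: [0.5573, -0.2093, 0.1373]
orientation: [-179.9, 0.2, 18.4]
force: [0.4, 0.1, -1.2]
gripper_width: 0.0158
```

>>> drive_tool([
  {"translation":[-1.7,3.1,0.8],"turn":0.16},
  {"translation":[0,0,1.5],"turn":0},
  {"translation":[0,0,1.5],"turn":0},
  {"translation":[0,0,1.5],"turn":0},
  {"translation":[0,0,0],"turn":0},
  {"translation":[0,0,0],"turn":0},
])

```text
time: 6.3
tcp_pos: [0.5532, -0.2428, 0.0866]
orientation: [180.0, -0.0, 9.6]
force: [-0.8, -0.4, -1.0]
gripper_width: 0.0157
```

```bash
cat > kv.py <<'E'
from h import *
from plant import r
import sys
exec(open('poses.py').read())
tag=sys.argv[1];dz=float(sys.argv[2])
s=r.sense();p=s['tcp_pos'];w=s['orientation'][2];print(s['time'],p,s['orientation'],s['gripper_width'],s['force'])
kx,ky=p[0]-.051*np.cos(np.radians(w)),p[1]-.051*np.sin(np.radians(w))
dr=tray(*TR)+knife(kx,ky,w+180,p[2]-.0037)
d=snap('scene',tag);crop(d,f'ks{tag}.png',180,125,270,200,8,dr)
d=snap('top',tag);crop(d,f'kt{tag}.png',290,165,370,245,7,dr)
E
python3 kv.py 4 0
```

```text
6.3 [ 0.55319352 -0.24278078  0.08662536] [ 1.79999556e+02 -2.72354770e-02  9.55686259e+00] 0.0157187986808551 [-0.75746675 -0.43430693 -1.02804769]
```

View pics/ks4.png

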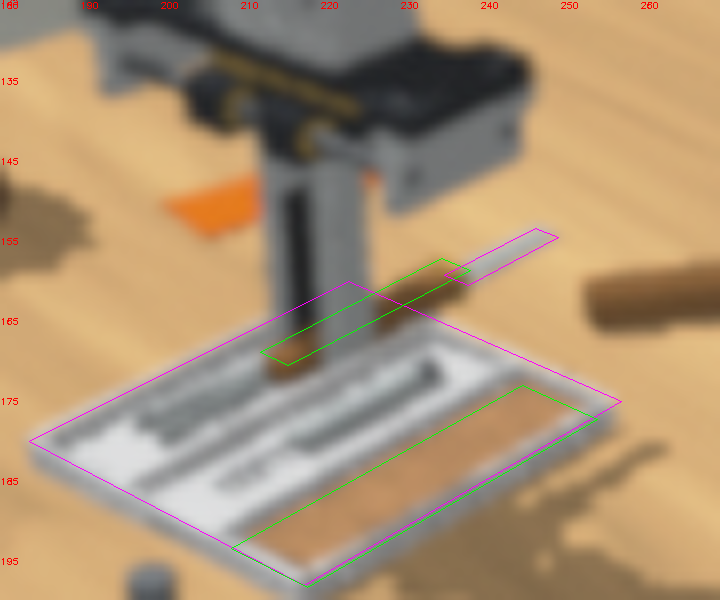

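View pics/kt4.png

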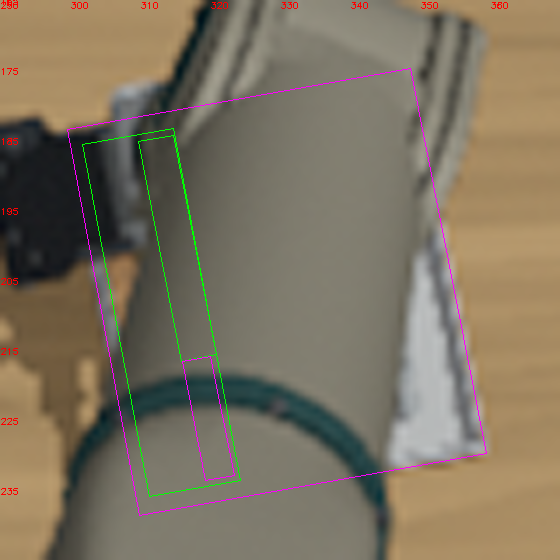

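>>> drive_tool([
  {"translation":[0,0,2.5],"turn":0},
  {"translation":[0,0,2.5],"turn":0},
  {"translation":[0,0,1.0],"turn":0},
  {"translation":[0,0,0.5],"turn":0},
  {"translation":[0,0,0],"turn":0},
])

```text
time: 7.02
tcp_pos: [0.5531, -0.2434, 0.0219]
orientation: [180.0, -0.0, 9.5]
force: [0.2, -0.7, -0.4]
gripper_width: 0.0156
```

```bash
python3 kv.py 5 0
```

```text
7.025 [ 0.55312436 -0.2434106   0.02191732] [ 1.79978219e+02 -3.73076502e-02  9.49504390e+00] 0.015575055348372445 [ 0.1628745  -0.70943084 -0.37684409]
```

View pics/ks5.png

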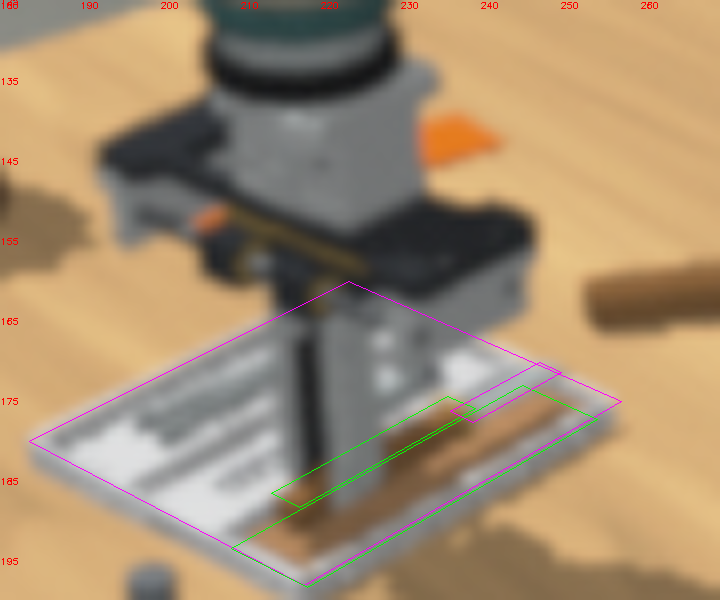

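>>> drive_tool([
  {"translation":[0,0,0.5],"turn":0},
  {"translation":[0,0,0.5],"turn":0},
  {"translation":[0,0,0.2],"turn":0},
  {"translation":[0,0,0],"turn":0},
])

```text
time: 7.62
tcp_pos: [0.5525, -0.2431, 0.0097]
orientation: [-180.0, 0.0, 9.5]
force: [-0.4, 1.4, 3.4]
gripper_width: 0.0155
```

>>> drive_tool([
  {"translation":[0,0,0],"turn":0},
  {"translation":[0,0,0],"turn":0},
  {"translation":[0,0,-0.5],"turn":0},
  {"translation":[0,0,-2],"turn":0},
  {"translation":[0,0,-4],"turn":0},
  {"translation":[0,0,-4],"turn":0},
  {"translation":[0,0,-4],"turn":0},
], claw=-0.52)

```text
time: 8.5
tcp_pos: [0.553, -0.2434, 0.1574]
orientation: [180.0, -0.1, 9.5]
force: [0.6, -0.1, 0.1]
gripper_width: 0.0226
```

```bash
python3 - <<'E'
from plan import *
plan([(.50,-.02,.20,25),(.4428,.3573,.12,45.7)],vmax=5.5)
E
```

```text
[{T: [-0.31, -4.58, -0.85], t: -0.054}, {T: [-0.06, -4.59, -0.85], t: -0.054}, {T: [0.19, -4.59, -0.85], t: -0.054}, {T: [0.43, -4.57, -0.86], t: -0.054}, {T: [0.69, -4.54, -0.85], t: -0.055}, {T: [1.35, -4.58, 1.0], t: -0.045}, {T: [1.55, -4.51, 1.0], t: -0.045}, {T: [1.75, -4.44, 1.0], t: -0.045}]
[{T: [1.95, -4.35, 1.0], t: -0.045}, {T: [2.14, -4.26, 1.0], t: -0.045}, {T: [2.33, -4.16, 1.0], t: -0.045}, {T: [2.52, -4.05, 1.0], t: -0.045}, {T: [2.7, -3.93, 1.0], t: -0.046}]
end [44.2828671  35.72603727 11.99690641] 45.70357985668252
```

>>> drive_tool([
  {"translation":[-0.3,-4.6,-0.9],"turn":-0.054},
  {"translation":[0,-4.6,-0.9],"turn":-0.054},
  {"translation":[0.2,-4.6,-0.9],"turn":-0.054},
  {"translation":[0.4,-4.6,-0.8],"turn":-0.054},
  {"translation":[0.7,-4.5,-0.8],"turn":-0.055},
  {"translation":[1.3,-4.6,1.0],"turn":-0.045},
  {"translation":[1.5,-4.5,1.0],"turn":-0.045},
  {"translation":[1.7,-4.4,1.0],"turn":-0.045},
], claw=0.5)

```text
time: 9.5
tcp_pos: [0.4779, 0.1226, 0.1688]
orientation: [179.9, -0.1, 32.8]
force: [0.7, 0.4, 0.4]
gripper_width: 0.0703
```

>>> drive_tool([
  {"translation":[1.9,-4.4,1],"turn":-0.045},
  {"translation":[2.1,-4.3,1],"turn":-0.045},
  {"translation":[2.3,-4.2,1],"turn":-0.045},
  {"translation":[2.5,-4.0,1],"turn":-0.045},
  {"translation":[2.7,-3.9,1],"turn":-0.046},
  {"translation":[0,0,2],"turn":0},
  {"translation":[0,0,0],"turn":0},
  {"translation":[0,0,0],"turn":0},
])

```text
time: 10.5
tcp_pos: [0.4415, 0.356, 0.0987]
orientation: [180.0, -0.1, 45.6]
force: [0.4, -0.8, -0.3]
gripper_width: 0.0706
```

```bash
cat > cv.py <<'E'
from h import *
from plant import r
import sys
exec(open('poses.py').read())
tag=sys.argv[1]
s=r.sense();p=s['tcp_pos'];w=s['orientation'][2];print(s['time'],p,s['orientation'],s['gripper_width'],s['force'])
t=np.array([np.sin(np.radians(w)),-np.cos(np.radians(w)),0])
dr=case(*CA)+[([p-.5*s['gripper_width']*t,p+.5*s['gripper_width']*t],Y)]
d=snap('scene',tag);crop(d,f'cs{tag}.png',355,220,445,295,8,dr)
d=snap('top',tag);crop(d,f'kt{tag}.png',290,165,370,245,7,tray(*TR))
E
python3 cv.py 6
```

```text
10.5 [0.4414517  0.35598937 0.09872254] [ 1.79956573e+02 -7.13735479e-02  4.56320504e+01] 0.07063599849670073 [ 0.39970973 -0.77790633 -0.34042851]
```

View pics/cs6.png

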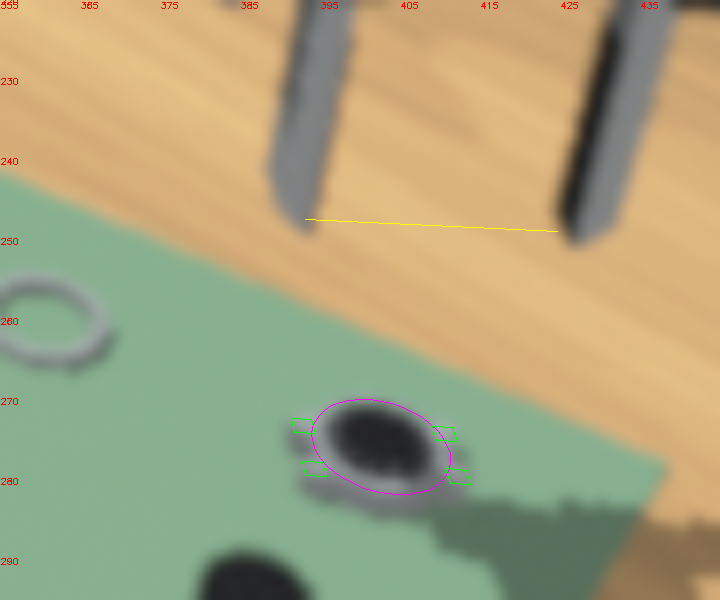

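View pics/kt6.png

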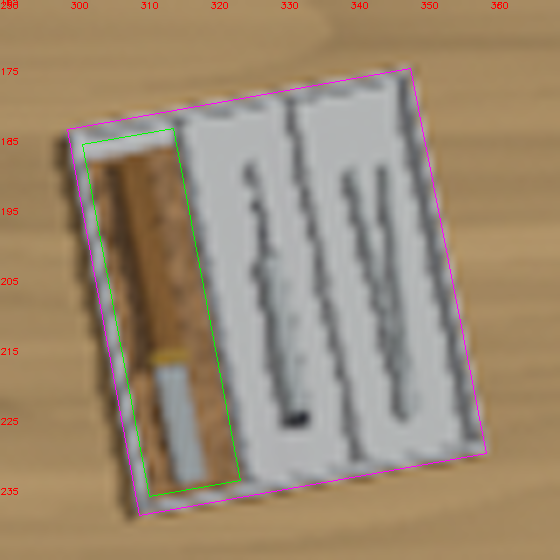

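The knife lies centred on the cork: handle at about (141,255) and blade at about (182,425) in the crop. Lowering onto the case lugs.

>>> drive_tool([
  {"translation":[0.2,0,3],"turn":0},
  {"translation":[0,0,3],"turn":0},
  {"translation":[0,0,2],"turn":0},
  {"translation":[0,0,1.0],"turn":0},
  {"translation":[0,0,0.4],"turn":0},
  {"translation":[0,0,0],"turn":0},
])

```text
time: 11.35
tcp_pos: [0.4424, 0.3581, 0.004]
orientation: [180.0, -0.1, 45.7]
force: [0.4, -0.5, -0.0]
gripper_width: 0.0704
```

```bash
python3 cv.py 7
```

```text
11.35 [0.4424446  0.35811036 0.00403328] [ 1.79992079e+02 -5.45852960e-02  4.56958778e+01] 0.07041387890693819 [ 0.35666105 -0.51769609 -0.02151854]
```

View pics/cs7.png

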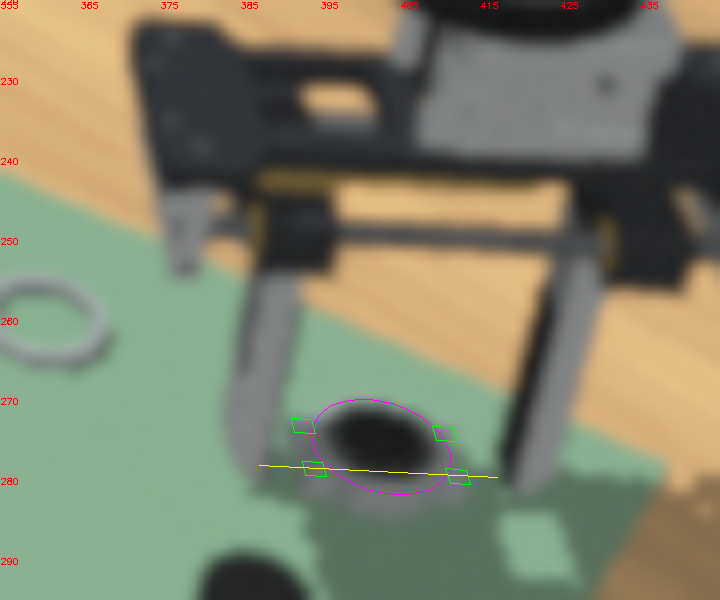

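>>> drive_tool([
  {"translation":[0,0,0],"turn":0},
  {"translation":[0,0,0],"turn":0},
  {"translation":[0,0,0],"turn":0},
  {"translation":[0,0,0],"turn":0},
], claw=-1)

```text
time: 11.95
tcp_pos: [0.4422, 0.3579, 0.0037]
orientation: [180.0, -0.0, 45.7]
force: [-1.1, 0.2, 2.4]
gripper_width: 0.0465
```

```bash
python3 cv.py 8
```

```text
11.95 [0.44215459 0.35792838 0.0036966 ] [ 1.79990982e+02 -1.55976714e-02  4.57048951e+01] 0.046541105446633986 [-1.08754413  0.18422757  2.40308636]
```

View pics/cs8.png

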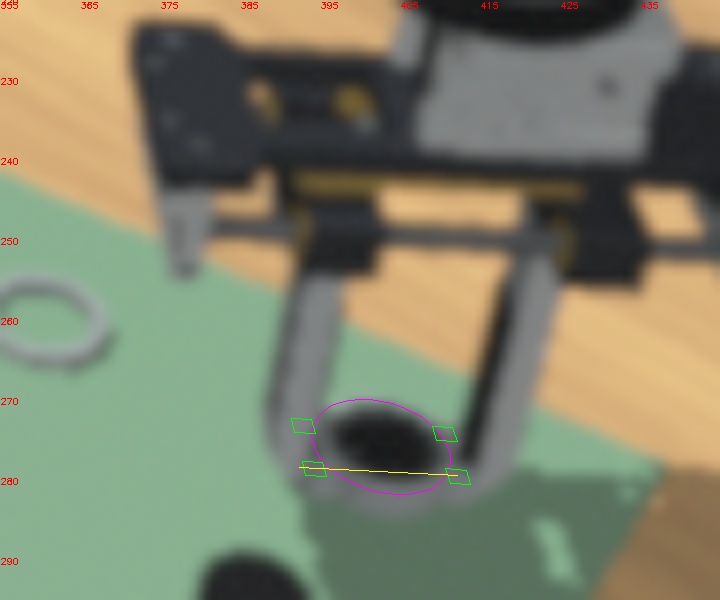

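>>> drive_tool([
  {"translation":[0,0,-1],"turn":0},
  {"translation":[0,0,-3],"turn":0},
  {"translation":[0,0,-4],"turn":0},
  {"translation":[0,0,-4],"turn":0},
  {"translation":[0,0,0],"turn":0},
])

```text
time: 12.68
tcp_pos: [0.4437, 0.3596, 0.1269]
orientation: [180.0, -0.4, 45.7]
force: [0.3, -0.3, -1.5]
gripper_width: 0.0468
```

```bash
python3 - <<'E'
from h import *
from plant import r
s=r.sense();p=s['tcp_pos'];w=s['orientation'][2];print(p,s['orientation'],s['gripper_width'])
d=snap('scene','9');u,v=proj(d,p).astype(int);crop(d,'cs9.png',u-30,v-25,u+30,v+20,13,case(p[0],p[1],w-90,p[2]-.002))
from plan import *
plan([(.48,.22,.19,20),(.612,.0268,.15,3.3)],vmax=4)
E
```

```text
[0.44372736 0.35958299 0.1268874 ] [179.975288    -0.38486558  45.70730614] 0.04676724465481252
[{T: [-1.83, 3.09, -1.63], t: 0.112}, {T: [-1.47, 3.27, -1.62], t: 0.112}, {T: [-1.09, 3.41, -1.63], t: 0.112}, {T: [-0.7, 3.52, -1.62], t: 0.113}, {T: [0.97, 3.78, 0.67], t: 0.049}, {T: [1.15, 3.73, 0.67], t: 0.048}, {T: [1.33, 3.67, 0.66], t: 0.049}, {T: [1.5, 3.59, 0.67], t: 0.048}]
[{T: [1.68, 3.52, 0.66], t: 0.049}, {T: [1.84, 3.44, 0.67], t: 0.048}]
end [61.19859243  2.67482667 14.99822962] 3.311853370989593
```

View pics/cs9.png

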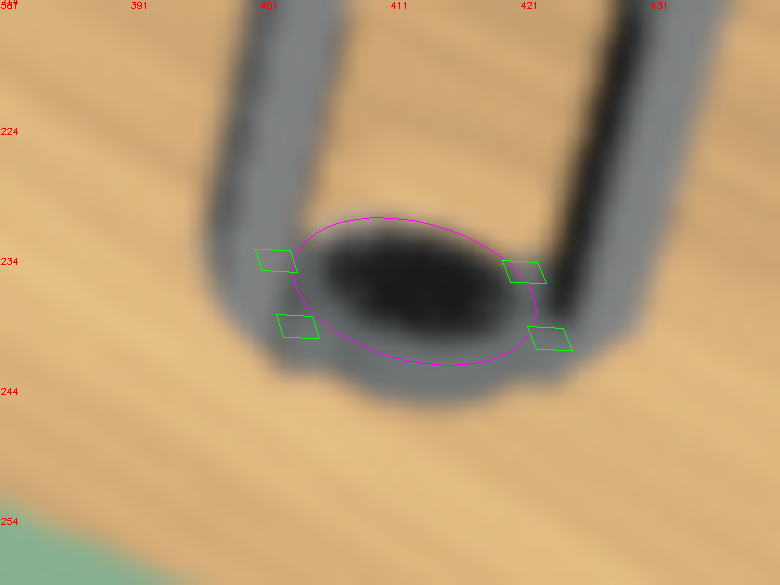

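>>> drive_tool([
  {"translation":[-1.8,3.1,-1.6],"turn":0.112},
  {"translation":[-1.5,3.3,-1.6],"turn":0.112},
  {"translation":[-1.1,3.4,-1.6],"turn":0.112},
  {"translation":[-0.7,3.5,-1.6],"turn":0.112},
  {"translation":[1.0,3.8,0.6],"turn":0.049},
  {"translation":[1.2,3.7,0.6],"turn":0.049},
  {"translation":[1.3,3.7,0.6],"turn":0.049},
  {"translation":[1.5,3.6,0.6],"turn":0.048},
])

```text
time: 13.72
tcp_pos: [0.5674, 0.0893, 0.1617]
orientation: [180.0, 0.2, 8.8]
force: [0.8, 0.7, -0.8]
gripper_width: 0.0464
```

>>> drive_tool([
  {"translation":[1.7,3.5,0.7],"turn":0.049},
  {"translation":[1.8,3.4,0.7],"turn":0.048},
  {"translation":[0,0,2],"turn":0},
  {"translation":[0,0,2],"turn":0},
  {"translation":[0,0,0],"turn":0},
  {"translation":[0,0,0],"turn":0},
])

```text
time: 14.48
tcp_pos: [0.6116, 0.0267, 0.1093]
orientation: [180.0, 0.0, 3.3]
force: [0.2, -0.5, -0.6]
gripper_width: 0.0468
```

```bash
cat > vv.py <<'E'
from h import *
from plant import r
import sys
exec(open('poses.py').read())
tag=sys.argv[1]
s=r.sense();p=s['tcp_pos'];w=s['orientation'][2];print(s['time'],p,s['orientation'],s['gripper_width'],s['force'])
dr=case(p[0],p[1],w-90,p[2]-.0018)+vise(*VI)[1:2]
d=snap('scene',tag);crop(d,f'vs{tag}.png',225,175,310,245,9,dr)
d=snap('top',tag);crop(d,f'vt{tag}.png',200,150,260,235,7,dr)
E
python3 vv.py 10
```

```text
14.475 [0.61157432 0.02667659 0.10927732] [1.79992423e+02 3.39110664e-02 3.31992304e+00] 0.04676557733336565 [ 0.2120968  -0.47270339 -0.64667608]
```

View pics/vs10.png

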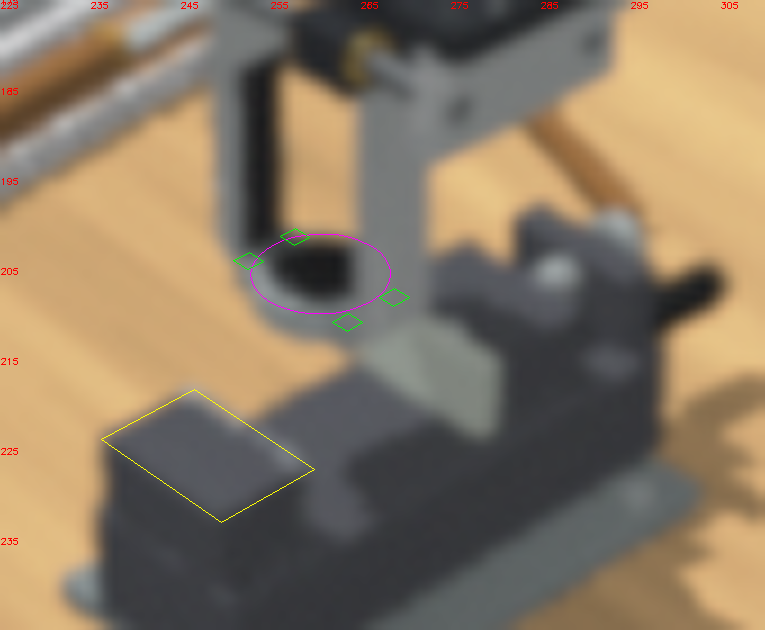

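View pics/vt10.png

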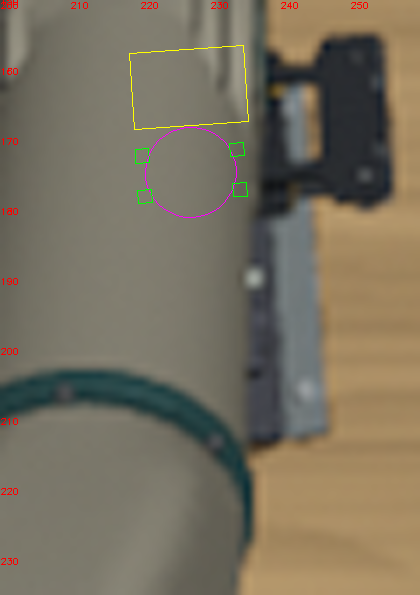

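Jaw and case overlays line up. Lowering.

>>> drive_tool([
  {"translation":[0,0,2],"turn":0},
  {"translation":[0,0,2],"turn":0},
  {"translation":[0,0,1.0],"turn":0},
  {"translation":[0,0,0.5],"turn":0},
  {"translation":[0,0,0.2],"turn":0},
  {"translation":[0,0,0],"turn":0},
])

```text
time: 15.32
tcp_pos: [0.6121, 0.0266, 0.053]
orientation: [-180.0, -0.0, 3.3]
force: [0.0, -0.7, -0.5]
gripper_width: 0.0469
```

```bash
python3 vv.py 11
```

```text
15.325 [0.61210263 0.02664239 0.05295926] [-1.79998610e+02 -4.98900082e-02  3.30932339e+00] 0.04687228764596139 [ 0.04851312 -0.69972005 -0.45681183]
```

View pics/vs11.png

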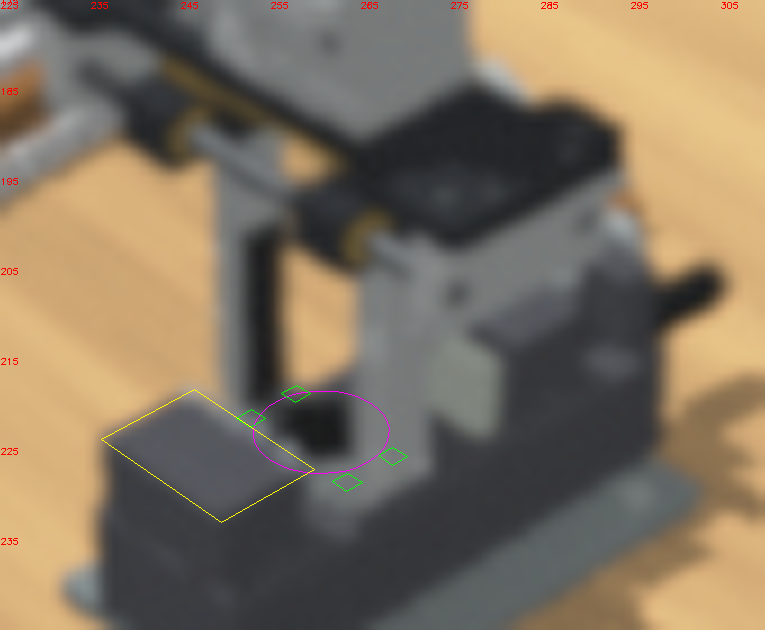

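>>> drive_tool([
  {"translation":[0,0,0.1],"turn":0},
  {"translation":[0,0,0],"turn":0},
])

```text
time: 15.68
tcp_pos: [0.612, 0.0266, 0.0517]
orientation: [180.0, -0.0, 3.3]
force: [-0.7, 0.0, 0.4]
gripper_width: 0.0467
```

>>> drive_tool([
  {"translation":[0,0,0],"turn":0},
  {"translation":[0,0,0],"turn":0},
  {"translation":[0,0,0],"turn":0},
  {"translation":[0,0,-1],"turn":0},
  {"translation":[0,0,-3],"turn":0},
  {"translation":[0,0,-4],"turn":0},
  {"translation":[0,0,-4],"turn":0},
], claw=0.4)

```text
time: 16.55
tcp_pos: [0.6117, 0.0265, 0.1733]
orientation: [180.0, -0.0, 3.3]
force: [0.5, -0.2, 0.7]
gripper_width: 0.0658
```

>>> drive_tool([
  {"translation":[-4,0,-1],"turn":0},
  {"translation":[-5,0,0],"turn":0},
  {"translation":[-5,0,0],"turn":0},
  {"translation":[-2.5,0,0],"turn":0},
  {"translation":[0,0,0],"turn":0},
  {"translation":[0,0,0],"turn":0},
])

```text
time: 17.3
tcp_pos: [0.4489, 0.0173, 0.1821]
orientation: [-180.0, -0.2, 3.3]
force: [0.8, -1.1, 0.9]
gripper_width: 0.0657
```

```bash
sed 's/^dr=.*/dr=vise(*VI)[1:2]/' vv.py > vw.py; python3 vw.py 12
```

```text
17.3 [0.44889976 0.0172601  0.18214454] [-1.79996049e+02 -1.60970981e-01  3.31737988e+00] 0.06565011651699952 [ 0.83929464 -1.09342776  0.91854588]
```

View pics/vs12.png

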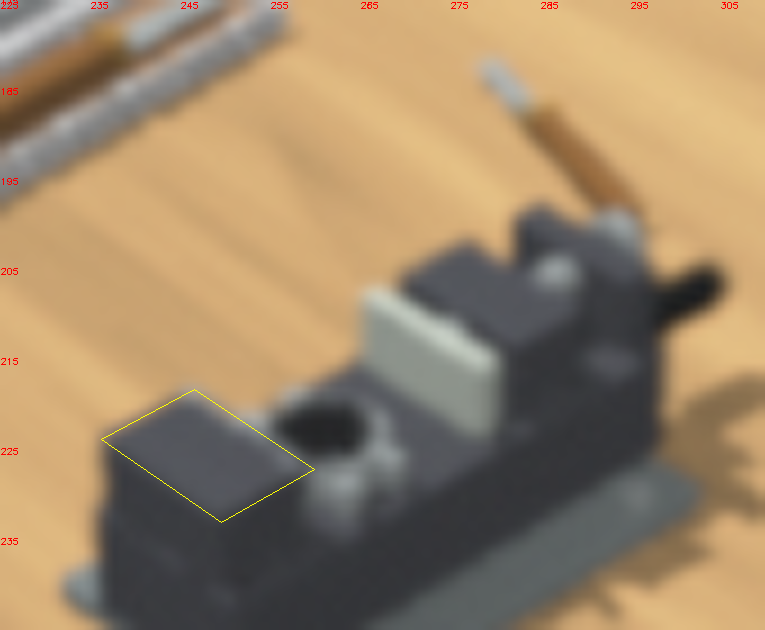

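View pics/vt12.png

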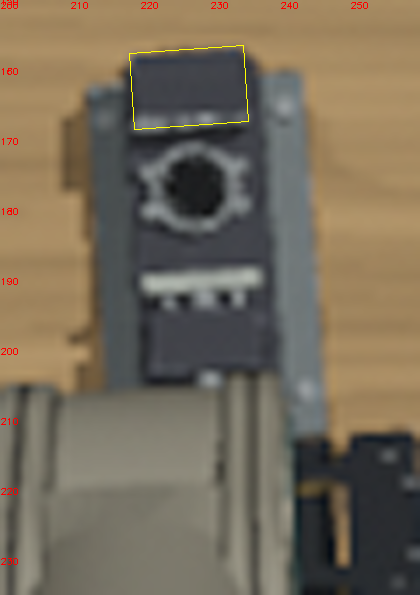

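The case lies flat between the jaws with its lugs to the open sides, at (190,187) in the top crop. Going down to the knob.

>>> drive_tool([
  {"translation":[0.9,-0.2,3],"turn":0},
  {"translation":[0,0,4],"turn":0},
  {"translation":[0,0,3],"turn":0},
  {"translation":[0,0,0],"turn":0},
], claw=0)

```text
time: 17.9
tcp_pos: [0.455, 0.0195, 0.0797]
orientation: [180.0, 0.2, 3.3]
force: [-1.0, 0.2, -0.5]
gripper_width: 0.0472
```

```bash
cat > kn.py <<'E'
from h import *
from plant import r
import sys
exec(open('poses.py').read())
tag=sys.argv[1]
s=r.sense();p=s['tcp_pos'];w=s['orientation'][2];print(s['time'],p,s['orientation'],s['gripper_width'],s['force'])
g=s['gripper_width']/2;t=np.array([np.sin(np.radians(w)),-np.cos(np.radians(w)),0])
d=snap('scene',tag);crop(d,f'n{tag}.png',255,165,335,235,9,[([p-g*t,p+g*t],Y)])
E
python3 kn.py 13
```

```text
17.9 [0.45503169 0.01950782 0.07965141] [179.98760301   0.2457641    3.30969387] 0.047160966058219005 [-0.97900559  0.1707385  -0.51733718]
```

View pics/n13.png

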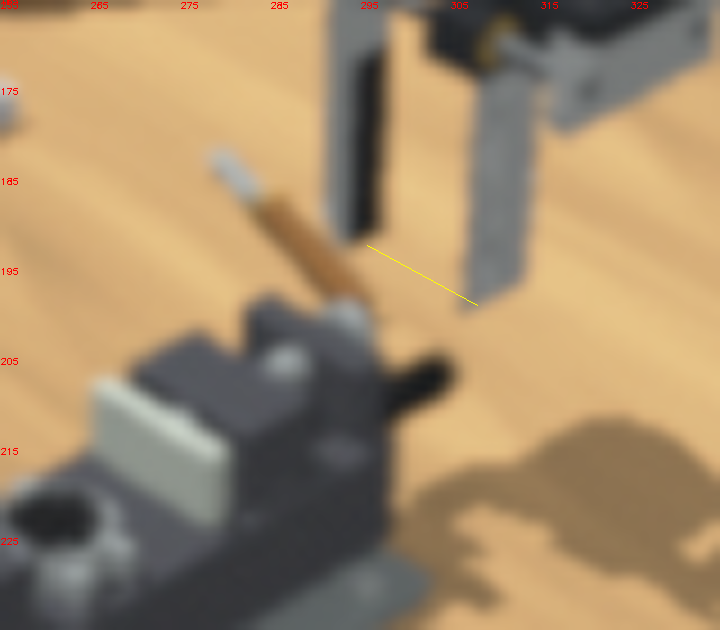

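>>> drive_tool([
  {"translation":[0,0,3],"turn":0},
  {"translation":[0,0,2],"turn":0},
  {"translation":[0,0,1.5],"turn":0},
  {"translation":[0,0,0],"turn":0},
  {"translation":[0,0,0],"turn":0},
])

```text
time: 18.58
tcp_pos: [0.4566, 0.0196, 0.0172]
orientation: [180.0, -0.1, 3.3]
force: [0.8, 0.2, -0.0]
gripper_width: 0.0467
```

```bash
python3 kn.py 14
```

```text
18.575 [0.45658096 0.01961528 0.01722769] [ 1.79999021e+02 -8.10569556e-02  3.30698276e+00] 0.046670689897372594 [ 0.84690607  0.23996686 -0.00606381]
```

View pics/n14.png

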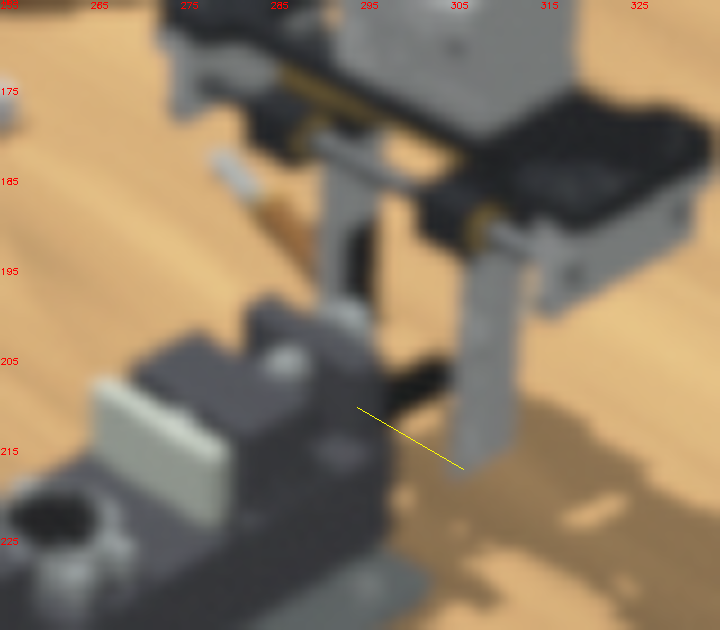

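>>> drive_tool([
  {"translation":[0,0,0.2],"turn":0},
  {"translation":[0,0,0],"turn":0},
  {"translation":[0,0,0],"turn":0},
  {"translation":[0,0,0],"turn":0},
], claw=-1)

```text
time: 19.12
tcp_pos: [0.456, 0.0192, 0.0145]
orientation: [180.0, -0.0, 3.3]
force: [0.3, -1.4, 0.3]
gripper_width: 0.0159
```

```bash
python3 kn.py 15
```

```text
19.125 [0.45595683 0.01920744 0.01454797] [ 1.79976594e+02 -1.20902392e-02  3.28598867e+00] 0.01594036156203757 [ 0.26787484 -1.38102243  0.26702669]
```

View pics/n15.png

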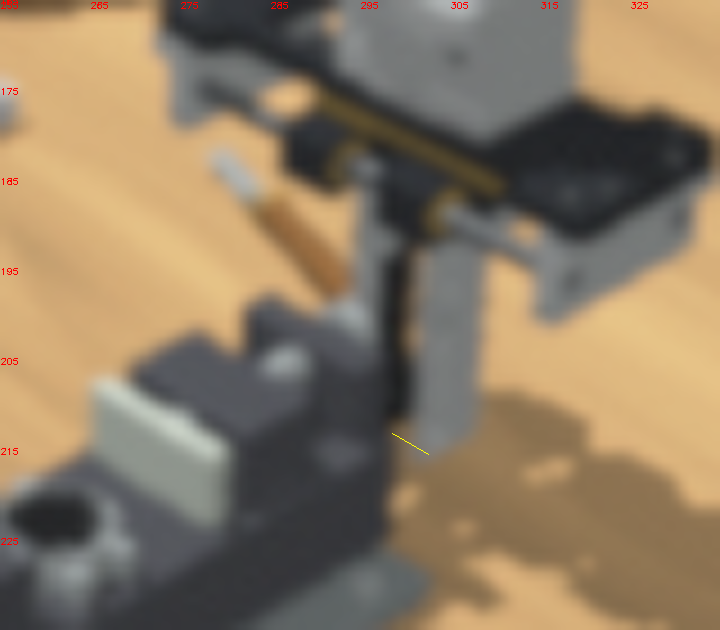

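```bash
python3 - <<'E'
import numpy as np
th=3.18+.4*np.arange(0,24);e=np.zeros(2)
P=np.c_[np.sin(th),-np.cos(th)]*3.4;c=P[0].copy()
for i in range(1,24):
    d=np.round(P[i]-c,2);c+=d;print(i,round(th[i],2),d)
    if i%8==0:print()
E
```

```text
1 3.58 [-1.31 -0.32]
2 3.98 [-1.09 -0.8 ]
3 4.38 [-0.68 -1.17]
4 4.78 [-0.18 -1.34]
5 5.18 [ 0.36 -1.3 ]
6 5.58 [ 0.83 -1.06]
7 5.98 [ 1.19 -0.65]
8 6.38 [ 1.34 -0.14]

9 6.78 [1.29 0.39]
10 7.18 [1.04 0.87]
11 7.58 [0.61 1.2 ]
12 7.98 [0.1  1.35]
13 8.38 [-0.43  1.28]
14 8.78 [-0.9   1.01]
15 9.18 [-1.22  0.58]
16 9.58 [-1.35  0.06]

17 9.98 [-1.26 -0.47]
18 10.38 [-0.99 -0.92]
19 10.78 [-0.54 -1.24]
20 11.18 [-0.02 -1.35]
21 11.58 [ 0.5  -1.25]
22 11.98 [ 0.96 -0.96]
23 12.38 [ 1.25 -0.51]
```

>>> drive_tool([
  {"translation":[0,-1.31,-0.32],"turn":0},
  {"translation":[0,-1.09,-0.8],"turn":0},
  {"translation":[0,-0.68,-1.17],"turn":0},
  {"translation":[0,-0.18,-1.34],"turn":0},
  {"translation":[0,0,0],"turn":0},
])

```text
time: 19.8
tcp_pos: [0.4542, 0.0506, 0.0517]
orientation: [179.9, -0.1, 3.2]
force: [0.5, -8.3, 1.5]
gripper_width: 0.0158
```

```bash
python3 kn.py 16
```

```text
19.8 [0.45418685 0.05064402 0.05174981] [ 1.79869659e+02 -5.87984597e-02  3.23133956e+00] 0.015766152780121827 [ 0.48939027 -8.29531369  1.45463791]
```

View pics/n16.png

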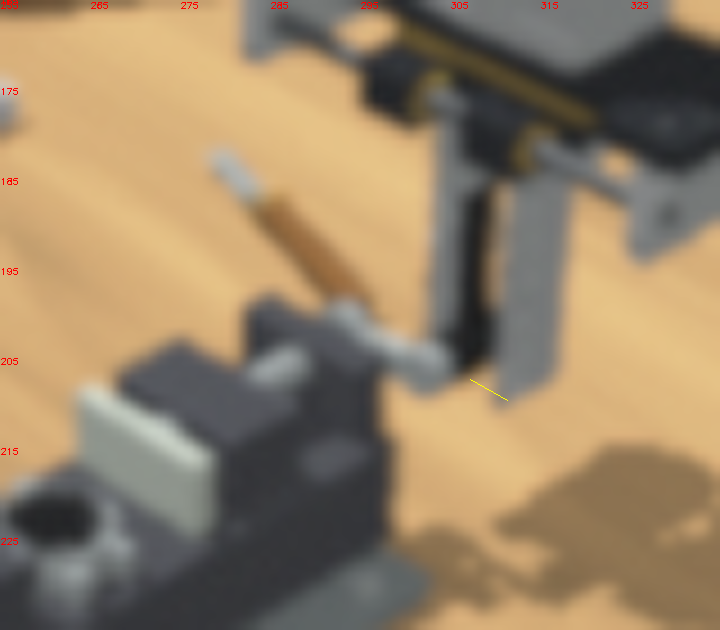

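The crank is turning and the pad is advancing. There is a small inward pull (-8 N in y), so I'm shifting 1 mm.

>>> drive_tool([
  {"translation":[0,0.46,-1.3],"turn":0},
  {"translation":[0,0.83,-1.06],"turn":0},
  {"translation":[0,1.19,-0.65],"turn":0},
  {"translation":[0,1.34,-0.14],"turn":0},
])

```text
time: 20.35
tcp_pos: [0.4561, 0.0152, 0.0827]
orientation: [-179.9, -0.0, 3.4]
force: [1.0, 3.8, -7.8]
gripper_width: 0.016
```

>>> drive_tool([
  {"translation":[0,1.29,0.39],"turn":0},
  {"translation":[0,1.04,0.87],"turn":0},
  {"translation":[0,0.61,1.2],"turn":0},
  {"translation":[0,0.1,1.35],"turn":0},
])

```text
time: 20.85
tcp_pos: [0.458, -0.0171, 0.0434]
orientation: [180.0, -0.0, 3.3]
force: [-0.5, 3.4, 2.2]
gripper_width: 0.0159
```

>>> drive_tool([
  {"translation":[0,-0.43,1.28],"turn":0},
  {"translation":[0,-0.9,1.01],"turn":0},
  {"translation":[0,-1.22,0.58],"turn":0},
  {"translation":[0,-1.35,0.06],"turn":0},
])

```text
time: 21.35
tcp_pos: [0.4558, 0.023, 0.0145]
orientation: [180.0, -0.0, 3.3]
force: [0.4, -5.8, 14.1]
gripper_width: 0.0161
```

```bash
python3 kn.py 17; python3 vw.py 17
```

```text
21.35 [0.45584327 0.02297882 0.01452233] [ 1.79956319e+02 -1.54916980e-02  3.30064434e+00] 0.01610042314997365 [ 0.39688539 -5.75708149 14.07492911]
21.4 [0.45568323 0.02468129 0.01490929] [-1.79993146e+02 -1.65773127e-02  3.41902252e+00] 0.01629945004210127 [-1.10763689 -3.32136403 13.03560154]
```

View pics/vs17.png

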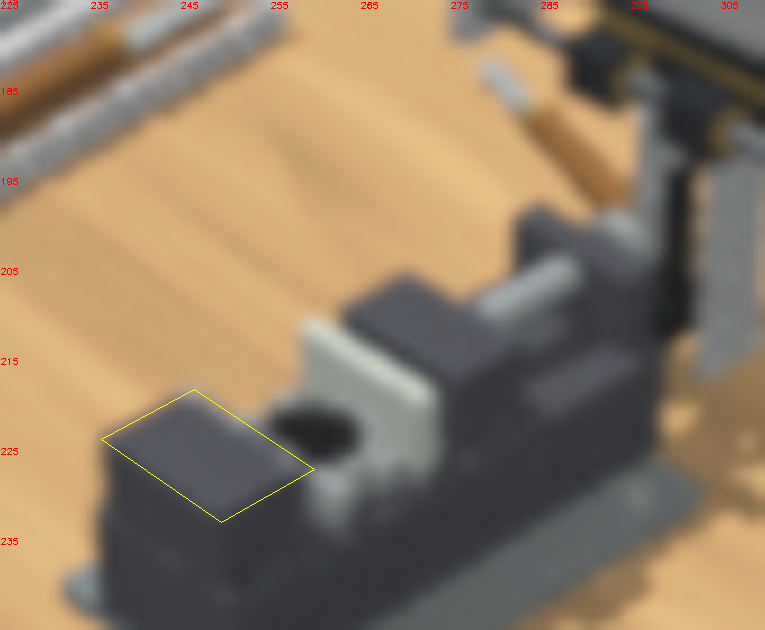

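View pics/vt17.png

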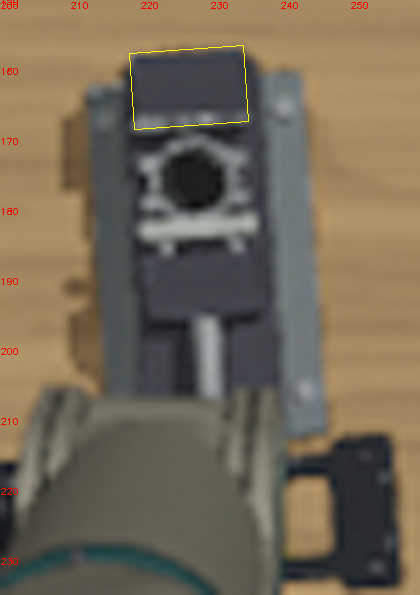

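The pad is now just reaching the case. Continuing in smaller moves.

>>> drive_tool([
  {"translation":[0,-1.26,-0.57],"turn":0},
  {"translation":[0,-0.99,-0.92],"turn":0},
  {"translation":[0,0,0],"turn":0},
])

```text
time: 21.88
tcp_pos: [0.4544, 0.0458, 0.0308]
orientation: [180.0, -0.0, 3.4]
force: [0.5, -4.3, 3.8]
gripper_width: 0.0158
```

>>> drive_tool([
  {"translation":[0,-0.5,-1.24],"turn":0},
  {"translation":[0,0,0],"turn":0},
])

```text
time: 22.12
tcp_pos: [0.4541, 0.0503, 0.0433]
orientation: [180.0, -0.0, 3.3]
force: [-0.4, -3.9, 3.0]
gripper_width: 0.0158
```

```bash
python3 vw.py 18
```

```text
22.125 [0.45413141 0.05031205 0.04333125] [ 1.79988976e+02 -3.49943188e-02  3.32481932e+00] 0.015825568366827854 [-0.37835541 -3.86055897  2.98422893]
```

View pics/vt18.png

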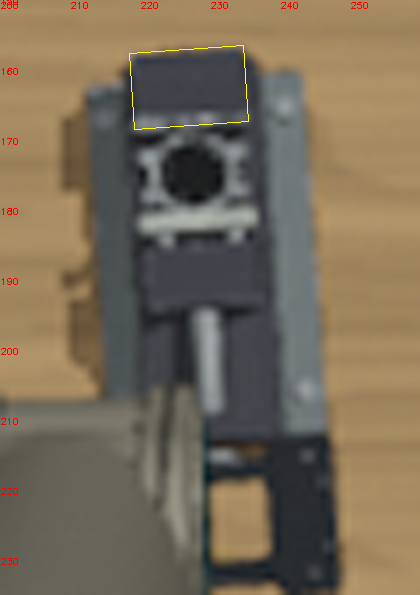

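View pics/vs18.png

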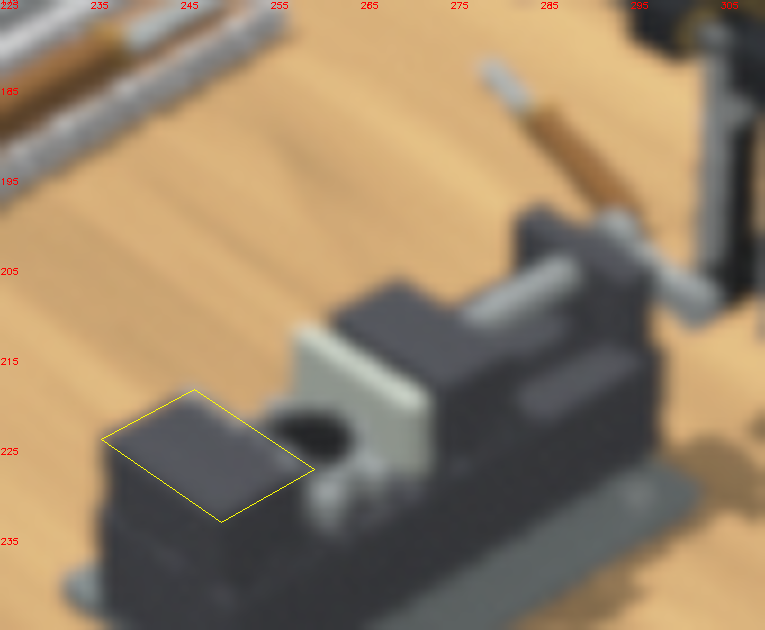

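>>> drive_tool([
  {"translation":[0,0,-0.9],"turn":0},
  {"translation":[0,0.2,-0.86],"turn":0},
  {"translation":[0,0,0],"turn":0},
  {"translation":[0,0,0],"turn":0},
])

```text
time: 22.72
tcp_pos: [0.4542, 0.0485, 0.0601]
orientation: [-180.0, -0.0, 3.3]
force: [-0.1, -0.6, 1.5]
gripper_width: 0.0156
```

```bash
python3 vw.py 19
```

```text
22.725 [0.45421722 0.04848784 0.06008805] [-1.79966702e+02 -1.64005224e-02  3.32731630e+00] 0.015616016999297249 [-0.1451423  -0.58678617  1.45025558]
```

View pics/vt19.png

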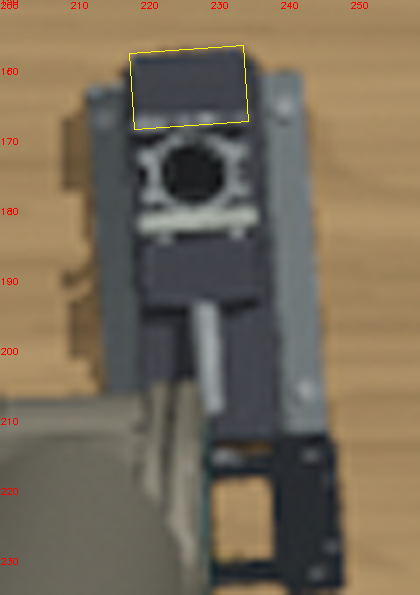

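View pics/vs19.png

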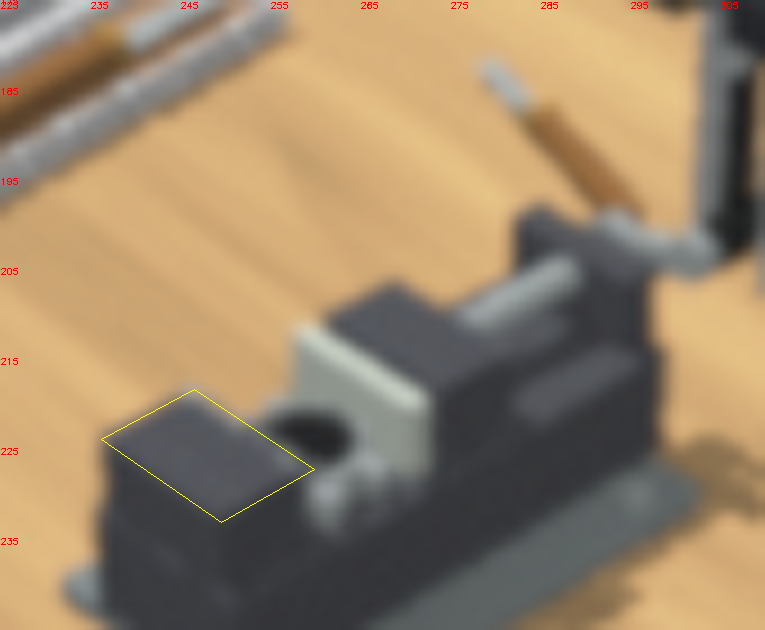

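Between these last two pictures the pad stayed put while the carriage advanced, so the springs are compressing (crank at about 11.3 rad). Releasing and withdrawing upward.

>>> drive_tool([
  {"translation":[0,0,0],"turn":0},
  {"translation":[0,0,0],"turn":0},
  {"translation":[0,0,0],"turn":0},
  {"translation":[0,0,-2],"turn":0},
  {"translation":[0,0,-4],"turn":0},
  {"translation":[0,0,-4],"turn":0},
], claw=-0.1)

```text
time: 23.58
tcp_pos: [0.4537, 0.048, 0.1606]
orientation: [180.0, 0.1, 3.3]
force: [0.9, 0.4, -0.2]
gripper_width: 0.0424
```

>>> drive_tool([
  {"translation":[-3,-5,-2],"turn":0},
  {"translation":[0,-5,0],"turn":0},
  {"translation":[0,-5,0],"turn":0},
  {"translation":[0,-5,0],"turn":0},
  {"translation":[0,-3,0],"turn":0},
  {"translation":[0,0,0],"turn":0},
  {"translation":[0,0,0],"turn":0},
])

```text
time: 24.45
tcp_pos: [0.4109, 0.2745, 0.1796]
orientation: [179.9, 0.0, 3.2]
force: [-0.4, -0.5, -0.6]
gripper_width: 0.0423
```

```bash
python3 vw.py 20; python3 - <<'E'
from h import *
for n in('top','scene'):
    d=load(n+'20');cv2.imwrite(f'pics/full{n}.png',cv2.resize(d['pixels'][:,:,::-1],(800,600),interpolation=cv2.INTER_CUBIC))
exec(open('poses.py').read())
def P(x,y,z): return ray(load('top20'),x/7+200-.5,y/7+150-.5,z)
c=P(194,174,.062);print('case est',c-[VI[0],VI[1],0])
E
```

```text
24.45 [0.41088062 0.27447221 0.17959872] [1.79927020e+02 3.38819467e-02 3.24669514e+00] 0.04225737546515784 [-0.36748114 -0.46734774 -0.57708632]
case est [0.01964402 0.0019648  0.062     ]
```

View pics/vt20.png

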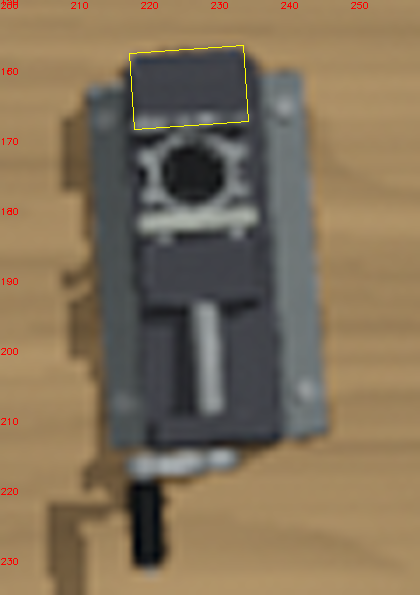

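View pics/vs20.png

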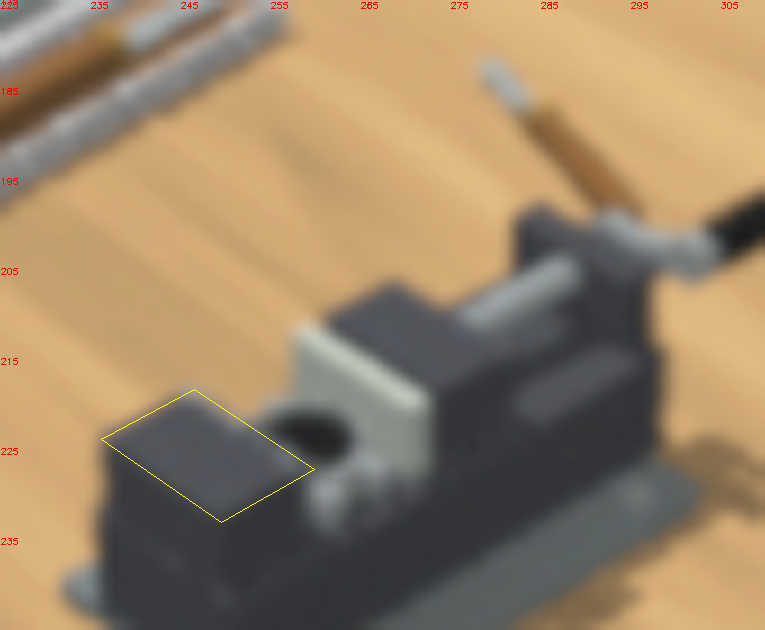

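View pics/fulltop.png

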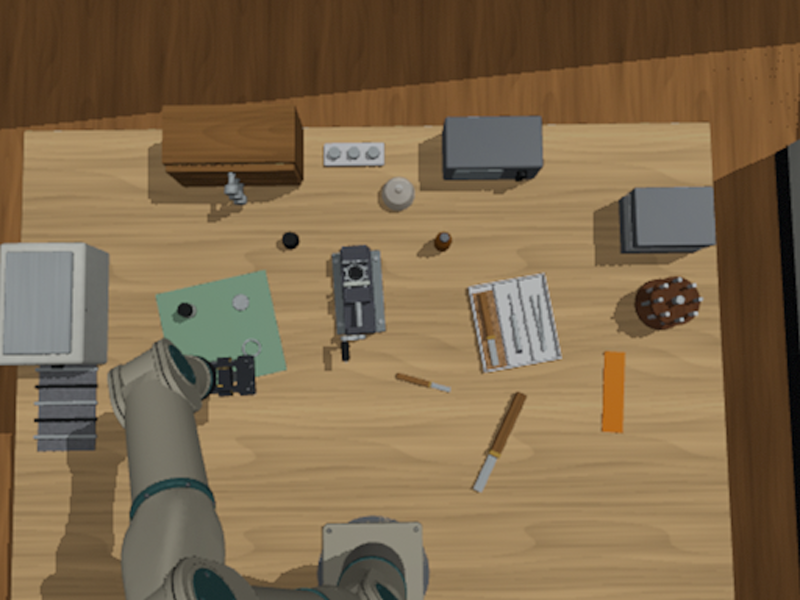

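The case is seated between the fixed jaw and the pad, about x +20 mm and y +1 mm in the vise frame. The crank held its position after release, and everything else looks undisturbed. Handing in.

```bash
python3 -c "
from plant import r
print(r.sign_off())"
```

```text
the job is handed in; nothing more can be done
None
```

I laid the knife on the cork pad, set the watch case in the vise and cranked the jaw shut on it, then handed the job in at about 24.5 s of the 72 s allowed. No verdict is reported.

- **Knife:** it lies flat along the cork-lined compartment, close to the pad's centre in the top view.
- **Watch case:** it sits dial up on the vise bed with its lugs to the open sides. I measured it at about x +20 mm and 1–2 mm off mid width, against the fixed jaw.
- **Crank:** it started with the knob down, at about 3.2 rad, not at zero. I turned it clockwise to about 11.3 rad, and it stayed there after I let go.
- **Jaw pressure:** over the last part of the turn the white face stayed still while the carriage behind it kept moving. That means roughly 3 mm of spring compression, or about 13 N by calculation; I had no direct reading of this force.
- **Bystanders:** those visible in the final top view look unmoved. The arm is clear of everything, parked above the edge of the mat, with its gripper partly over the bezel ring in that picture.
- **Disagreements:** the two cameras disagreed by about 1 px (2–3 mm), and I corrected for this with fitted offsets. The gripper width read 46.8 mm on the 48 mm case and 15.9 mm on the 17 mm knob; I took that as sensor bias.

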